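Put three lighting parts back on their own rests

ROBOT

A 7-joint arm with a two-finger parallel gripper is mounted at the origin on the work surface. World frame = base frame: x ahead of the robot, y to its left, z up, the work surface at z = 0. Lengths are in m, angles in rad, forces in N, time in s.
With the tool pointing down it reaches from about 0.425 to 0.925 m from the base axis. Payload 6.8 kg.
Tool frame: the origin (TCP) lies at the very end of the fingers, on their centre line; the grasp point (between the pads) lies 19 mm behind it; z points along the fingers, x is the direction in which the jaws open and shut, and the axes are right-handed (so a half turn about z gives the same grasp; the last joint's range is limited). The gripper opens to 85 mm and grips with 20 to 120 N. Pads are 22 mm wide; open, the fingers measure 114 mm over their backs; the gripper's body (76 mm by 85 mm) begins 54 mm behind the grasp point. The pads swing forward as they close: fully open they stand 13 mm farther back than shut.
Start: joints at [-1.208, 0.477, 0.022, 1.555, -0.011, 1.109, -0.083], TCP at [0.306, 0.602, 0.231] pointing down, gripper open.
Joint ranges: [-2.96, 2.96], [-0.34, 2.1], [-1.41, 1.46], [0.24, 2.44], [-1.37, 4.51], [0.17, 1.92], [-2.96, 2.96]. Speed limits (rad/s): [2.39, 2.39, 3.14, 3.14, 3.14, 3.14, 3.14].

INTERFACE

Orientations are given as a rotation vector (axis times angle).
In Python, from bench import get_obs, imaging, hand_in gives the robot as it stands.
- The arm moves only by the tool send_rows, never from a script. Its argument "motion" is a list of rows, each an object with "dp": the shift along the world's x, y, z in m, a list of three; "rot": the turn, a rotation vector about the world's x, y, z in rad, a list of three; "grip": the finger opening in m, from 0 to 0.0854. In form: [{"dp": [dx, dy, dz], "rot": [ax, ay, az], "grip": grip}, ...]. A call has 1 to 20 rows; each row shifts and turns the pose as measured when the row begins; what a row does not reach is not made up. A row lasts 1/8 s, in which the tool goes at most 62.5 mm and 10.7 degrees, less where a joint would pass 70% of its speed; a pose out of reach is approached as far as the arm can. A call is refused whole if a number of a shift passes 0.0625 or a number of a turn 0.188, either way. A call with a gripper value outside its range is refused whole. The fingers move at their own pace and stop on an object; "grip_force" is the grip in N (left out, the last holds). Time passes only in rows, so rows that do not move let the fingers close. It gives the time, the measured TCP pose, the force and the opening at its end, in the units of the state.
- get_obs(): the state, without advancing time (a new reading comes with each control period).
- imaging.grab_frame(name): name is "side" or "top" or "wrist"; returns a dict with "img" (384x512x3 uint8, red, green, blue), "fx", "fy", "cx", "cy" (pixels), "D" ([k1, k2, p1, p2, k3] as OpenCV has them; the pictures are not rectified), "R" (3x3) and "t" (3): a world point X has camera coordinates R X + t. Camera axes: x right, y down, z forward; pixel columns grow to the right and rows downward; lengths in m; the calibration is good to about 2 mm. A picture is of the moment at which its call begins. There is no depth.
- hand_in(): hands the job in, once; it reports no verdict.
The state is a dict: "clock": time; "joints": joint angles; "qvel": joint speeds; "tau": joint torques, N m; "tcp_pos": TCP position; "orientation": TCP orientation; "contact_force": force on the tool from outside, world axes, zero at the start; "moment": the same for the moment, N m; "grip_width": finger opening in m.
Only numpy, scipy, OpenCV 4.12 (cv2) and the standard library are available. Lean on these libraries where they do the work, as an engineer would, in place of code of your own. Each camera call takes 0.05 s, during which the arm holds its last target. There are 200 camera calls.

TASK

The lens tube, the pipe clamp and the small gel frame have been put back on each other's rests. Using the empty cork mat to park one of them on the way, move them round so that the small gel frame lies centred on the steel carrier of the slide channel and squared up with it, the lens tube stands upright in the middle of the round dark wooden seat, and the pipe clamp lies centred on the oblong dark wooden block and lengthwise along it. Set each one down gently rather than dropping it, do not tip the tube over, and leave the cobalt glass disc, the large gel frame and the tin where they are.

Things in the scene. Friction and masses are not known exactly. Their poses are not given: they have to be found in the camera images.
- gel_frame: Small gel frame: flat bare-steel square frame, 64 x 64 mm outside, 10 mm thick, bars 10 mm wide round an open 44 mm square window; about 90 g. Starts lying on the oblong block. Origin: centre of its underside; z up. x and y run along its sides.
- lens_tube: Chrome lens tube: plain upright open tube, 50 mm outside diameter, 4 mm wall, 70 mm high; about 160 g. Starts standing on the carrier of the slide channel. Origin: centre of its underside; z up.
- pipe_clamp: Aluminium pipe clamp, lying, 36 mm high, U-shaped from above: two jaws along x with flat outer faces 56 mm apart (y = -28, +28), x = -38 to +38, joined by an 18 mm spine at -x; a bolt with 26 mm wing head sticks out to x = -64. About 250 g; grip across the jaws at x = 0. Starts on the round seat. Origin: centre of the underside of the 76 mm body; z up; x lengthwise.
- channel: Fixed aluminium slide channel, 150 mm (x) by 112 mm (y), side rails 10 mm high; in its middle the dark steel carrier, a flat plate 92 mm (x) by 96 mm (y), locked, its flat top 14 mm above the shelf, higher than rails and screw. Place of the small gel frame. Origin: centre of the underside, straight below the carrier's middle; z up.
- round_seat: Fixed round dark wooden seat, 96 mm diameter, flat top 14 mm above the shelf. Place of the lens tube. Origin: centre of its underside; z up.
- block: Fixed oblong dark wooden block, 120 mm (x) by 76 mm (y), flat top 14 mm above the shelf. Place of the pipe clamp. Origin: centre of its underside; z up. x runs lengthwise.
- mat: Fixed square cork mat, 110 x 110 mm, 6 mm thick, empty at the start: the parking place. Origin: centre of its underside; z up.
- glass_disc: Cobalt-blue glass disc, 60 mm diameter, 8 mm thick, lying flat on the shelf; leave alone. Origin: centre of its underside; z up.
- big_frame: Large gel frame: flat bare-steel square frame, 110 x 110 mm, 8 mm thick, bars 12 mm wide, lying on the shelf; leave alone. Origin: centre of its underside; z up.
- tin: Upright closed round tin, 60 mm diameter, 75 mm high; leave alone. Origin: centre of its underside; z up.

How it is judged:
By the outcome, as a careful person would: the job done as asked, in the order asked, and still so for the second after the job is handed in, with the robot touching nothing.
It also fails if it takes over 120 s, if anything falls off the work surface, if the arm or the gripper's body presses on something with over 40 N, if the wrist force passes 120 N, or if a joint passes its speed limit or range.

## Working session

There is one attempt and no reset: what is moved stays moved. The work goes in short steps, Python scripts to look and compute and a tool call to move; the robot and the scene stay as the last step left them, time stands still between calls to the robot, and variables do not carry over. Pictures are saved under pics/ and viewed, about 12 in all and at most 16, crops included, and the job is handed in when it is done.

Besides the shell and the picture viewer there is one more tool, called in YAML: its name, and indented under it one key for each argument. send_rows: Moves the arm, as the interface text tells. Its arguments: {"type":"object","properties":{"motion":{"type":"array","items":{"type":"object","properties":{"dp":{"type":"array","items":{"type":"number"}},"rot":{"type":"array","items":{"type":"number"}},"grip":{"type":"number"}}}},"grip_force":{"type":"number"}},"required":["motion"]}

```bash
ls; mkdir -p pics; cat > h.py <<'E'
import numpy as np, cv2
from bench import get_obs, imaging
def grab(n,save=None,crop=None,scale=1):
    f=imaging.grab_frame(n); 
    if save:
        im=f["img"][:,:,::-1]
        if crop: x0,y0,x1,y1=crop; im=im[y0:y1,x0:x1]
        if scale!=1: im=cv2.resize(im,None,fx=scale,fy=scale,interpolation=cv2.INTER_CUBIC)
        cv2.imwrite("pics/"+save,im)
    np.savez("/tmp/%s.npz"%n,**{k:np.array(v) for k,v in f.items()})
    return f
def load(n): return dict(np.load("/tmp/%s.npz"%n))
def K(f): return np.array([[f["fx"],0,f["cx"]],[0,f["fy"],f["cy"]],[0,0,1.]])
def pix(f,uv,z):
    uv=np.array(uv,float).reshape(-1,1,2)
    n=cv2.undistortPoints(uv,K(f),np.array(f["D"],float)).reshape(-1,2)
    R=np.array(f["R"]);t=np.array(f["t"]);C=-R.T@t
    d=np.c_[n,np.ones(len(n))]@R
    z=np.broadcast_to(z,len(n))
    return C+d*((z-C[2])/d[:,2])[:,None]
def proj(f,X):
    R=np.array(f["R"]);t=np.array(f["t"])
    return cv2.projectPoints(np.array(X,float).reshape(-1,3),cv2.Rodrigues(R)[0],t,K(f),np.array(f["D"],float))[0].reshape(-1,2)
E
python3 - <<'E'
from h import *
for n in("top","side"):
    f=grab(n,n+"0.png",scale=1.5); print(n,-f["R"].T@f["t"],f["fx"])
o=get_obs(); print(o)
E
```

```text
pics
top [ 0.37123662 -0.00546387  1.16780752] 421.5677689324767
side [ 0.10023112 -0.63985069  0.6262994 ] 428.35780122992674
{'clock': 0.1, 'joints': array([-1.20814045,  0.47770051,  0.02233009,  1.55634431, -0.01152693,
        1.10927427, -0.08308316]), 'qvel': array([-0.00025478, -0.00167228, -0.00108077, -0.00325956, -0.00043464,
        0.00023328,  0.00134644]), 'tau': array([ 3.89974943e-03, -5.97763717e+01,  1.61334928e+00, -2.81957638e+01,
        1.27939563e-02,  5.05891730e-03,  5.62938419e-05]), 'tcp_pos': array([0.30591099, 0.60111427, 0.23043752]), 'orientation': array([ 2.67744769e+00,  1.64169814e+00, -2.06745983e-03]), 'contact_force': array([-0.18560763,  0.19777603, -0.80141941]), 'moment': array([-0.01822583, -0.01599446,  0.00605801]), 'grip_width': 0.08546094804611998}
```

View pics/top0.png

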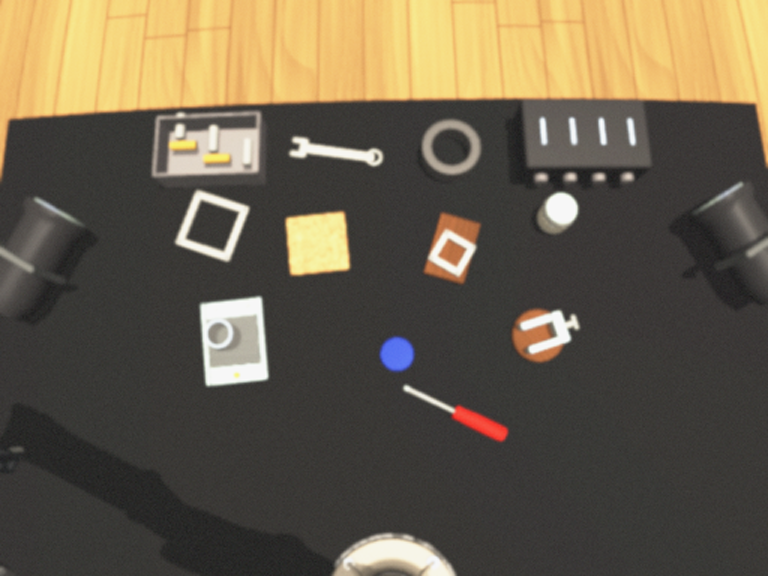

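View pics/side0.png

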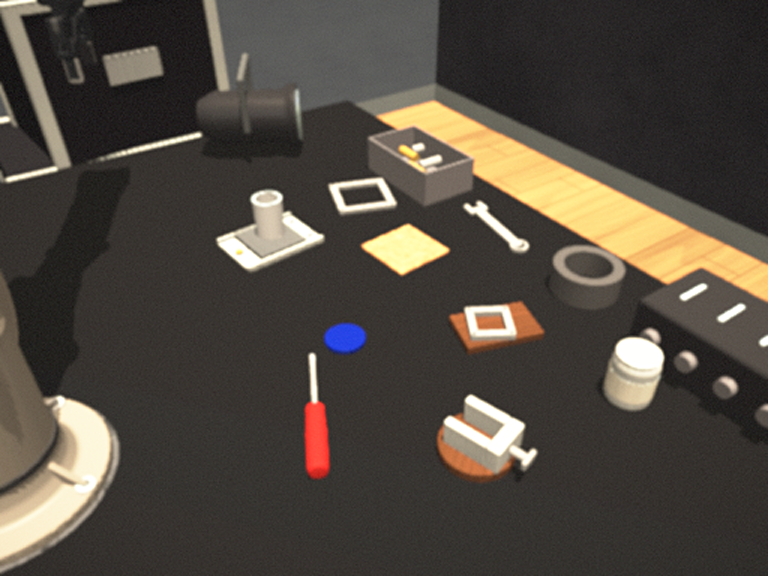

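```bash
cat >> h.py <<'E'
def tile(f,cents,name,s=4,w=100,h=75):
    T=[]
    for (u,v) in cents:
        M=np.array([[s,0,-s*(u-w/2)],[0,s,-s*(v-h/2)]],float)
        im=cv2.warpAffine(f["img"][:,:,::-1].copy(),M,(w*s,h*s),flags=cv2.INTER_CUBIC)
        for k in range(0,w,10): cv2.line(im,(k*s,0),(k*s,6 if k%50 else 12),(0,255,0),1)
        for k in range(0,h,10): cv2.line(im,(0,k*s),(6 if k%50 else 12,k*s),(0,255,0),1)
        T.append(im)
    cv2.imwrite("pics/"+name,np.vstack([np.hstack(T[:2]),np.hstack(T[2:])]) if len(T)==4 else np.hstack(T))
def tpx(c,k,pts,s=4,w=100,h=75):  # tile px (whole-picture coords) -> image px
    ox,oy=(k%2)*w*s,(k//2)*h*s; u,v=c
    return [((x-ox)/s+u-w/2,(y-oy)/s+v-h/2) for x,y in pts]
E
python3 - <<'E'
from h import *
f=load("top"); tile(f,[(156,227),(302,165),(363,222),(212,162)],"tile0.png")
E
```

```text
(no output)
```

View pics/tile0.png

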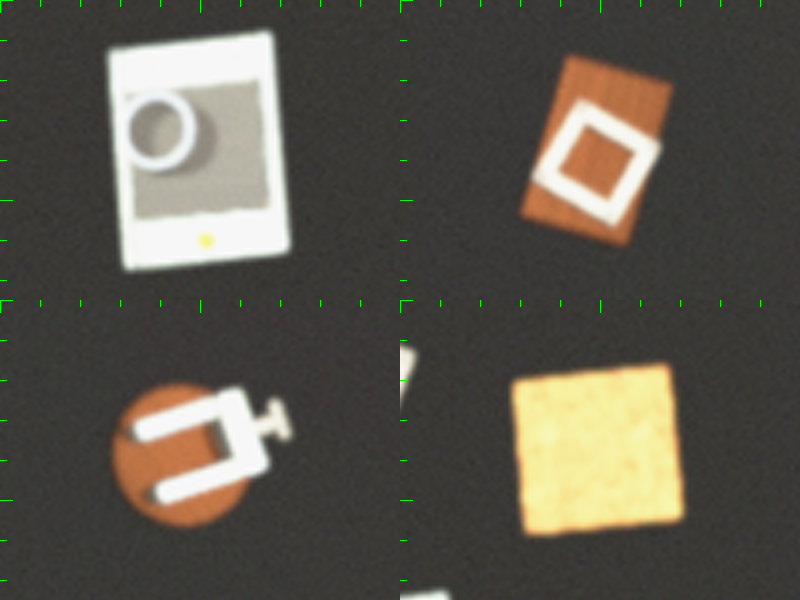

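```bash
cat > m0.py <<'E'
from h import *
f=load("top"); cs=[(156,227),(302,165),(363,222),(212,162)]
def rect(name,k,p,z):
    X=pix(f,tpx(cs[k],k,p),z)[:,:2]; c=X.mean(0)
    e=[X[(i+1)%4]-X[i] for i in range(4)]
    print(name,c.round(4),"edges",[round(np.linalg.norm(a)*1e3,1) for a in e],"ang",[round(np.degrees(np.arctan2(a[1],a[0])),1) for a in e])
    return X
rect("channel",0,[(110,48),(270,32),(290,252),(125,268)],.010)
rect("carrier",0,[(122,92),(258,80),(270,208),(135,220)],.014)
print("tube",pix(f,tpx(cs[0],0,[(160,130),(123,130),(197,130),(160,88),(160,172)]),.084).round(4))
rect("block",1,[(568,56),(672,85),(627,244),(521,215)],.014)
rect("frame",1,[(582,99),(661,147),(614,226),(532,178)],.024)
print("seat",pix(f,tpx(cs[2],2,[(183,455),(112,455),(183,384),(183,526)]),.014).round(4))
rect("clamp",2,[(133,424),(240,388),(268,465),(160,504)],.050)
rect("mat",3,[(513,381),(668,365),(683,518),(525,534)],.006)
g=load("side")
E
python3 m0.py
```

```text
channel [0.4741 0.2839] edges [np.float64(114.7), np.float64(153.8), np.float64(115.9), np.float64(154.4)] ang [np.float64(-85.5), np.float64(-174.3), np.float64(94.9), np.float64(5.2)]
carrier [0.4733 0.2844] edges [np.float64(96.7), np.float64(89.2), np.float64(94.8), np.float64(89.8)] ang [np.float64(-86.0), np.float64(-174.1), np.float64(94.3), np.float64(7.1)]
tube [[0.4803 0.2908 0.084 ]
 [0.4807 0.3156 0.084 ]
 [0.4799 0.2662 0.084 ]
 [0.5079 0.2914 0.084 ]
 [0.4529 0.2903 0.084 ]]
block [ 0.64   -0.1261] edges [np.float64(76.6), np.float64(119.6), np.float64(76.5), np.float64(120.2)] ang [np.float64(-107.3), np.float64(162.0), np.float64(73.2), np.float64(-18.0)]
frame [ 0.6283 -0.1247] edges [np.float64(64.6), np.float64(65.6), np.float64(65.8), np.float64(67.0)] ang [np.float64(-123.5), np.float64(147.5), np.float64(57.7), np.float64(-33.5)]
seat [[ 0.4714 -0.2792  0.014 ]
 [ 0.4728 -0.2296  0.014 ]
 [ 0.5209 -0.282   0.014 ]
 [ 0.4226 -0.2765  0.014 ]]
clamp [ 0.4746 -0.283 ] edges [np.float64(77.9), np.float64(54.9), np.float64(78.8), np.float64(56.1)] ang [np.float64(-73.2), np.float64(-163.1), np.float64(107.7), np.float64(16.0)]
mat [0.6566 0.1281] edges [np.float64(111.9), np.float64(112.4), np.float64(112.0), np.float64(112.4)] ang [np.float64(-85.4), np.float64(-175.0), np.float64(94.6), np.float64(4.9)]
```

```bash
cat >> h.py <<'E'
from scipy.spatial.transform import Rotation as Ro
def go(x,y,z,yaw,n=1):
    "print remaining shift/turn to tool pose (down, jaws along yaw deg, mod 180), split in n rows"
    o=get_obs(); p=np.array(o["tcp_pos"]); R=Ro.from_rotvec(o["orientation"])
    best=None
    for a in (yaw,yaw+180):
        a=np.radians(a); T=Ro.from_matrix(np.array([[np.cos(a),np.sin(a),0],[np.sin(a),-np.cos(a),0],[0,0,-1]]))
        d=(T*R.inv()).as_rotvec()
        if best is None or np.linalg.norm(d)<np.linalg.norm(best): best=d
    xa=R.as_matrix()[:,0]
    print("t",round(o["clock"],2),"p",p.round(4),"yaw",round(np.degrees(np.arctan2(xa[1],xa[0])),2),"F",np.round(o["contact_force"],1),"w",round(o["grip_width"],4),"j",np.round(o["joints"],2))
    print(n,"rows dp",((np.array([x,y,z])-p)/n).round(4),"rot",(best/n).round(4))
E
python3 -c "
from h import *
go(.628,-.125,.2,57,16)"
```

```text
t 0.1 p [0.3059 0.6011 0.2304] yaw 63.03 F [-0.2  0.2 -0.8] w 0.0855 j [-1.21  0.48  0.02  1.56 -0.01  1.11 -0.08]
16 rows dp [ 0.0201 -0.0454 -0.0019] rot [ 0.0001 -0.     -0.0066]
```

send_rows:
  motion:
    - {"dp": [0.02,-0.045,0],"rot": [0,0,-0.0066],"grip": 0.085}
    - {"dp": [0.02,-0.045,0],"rot": [0,0,-0.0066],"grip": 0.085}
    - {"dp": [0.02,-0.045,0],"rot": [0,0,-0.0066],"grip": 0.085}
    - {"dp": [0.02,-0.045,0],"rot": [0,0,-0.0066],"grip": 0.085}
    - {"dp": [0.02,-0.045,0],"rot": [0,0,-0.0066],"grip": 0.085}
    - {"dp": [0.02,-0.045,0],"rot": [0,0,-0.0066],"grip": 0.085}
    - {"dp": [0.02,-0.045,0],"rot": [0,0,-0.0066],"grip": 0.085}
    - {"dp": [0.02,-0.045,0],"rot": [0,0,-0.0066],"grip": 0.085}
    - {"dp": [0.02,-0.045,0],"rot": [0,0,-0.0066],"grip": 0.085}
    - {"dp": [0.02,-0.045,0],"rot": [0,0,-0.0066],"grip": 0.085}
    - {"dp": [0.02,-0.045,0],"rot": [0,0,-0.0066],"grip": 0.085}
    - {"dp": [0.02,-0.045,0],"rot": [0,0,-0.0066],"grip": 0.085}
    - {"dp": [0.02,-0.045,0],"rot": [0,0,-0.0066],"grip": 0.085}
    - {"dp": [0.02,-0.045,0],"rot": [0,0,-0.0066],"grip": 0.085}
    - {"dp": [0.02,-0.045,0],"rot": [0,0,-0.0066],"grip": 0.085}
    - {"dp": [0.02,-0.045,0],"rot": [0,0,-0.0066],"grip": 0.085}

```text
clock: 2.1
tcp_pos: [0.6265, -0.1399, 0.2249]
orientation: [-2.755, -1.507, 0.014]
contact_force: [0.5, -0.0, -0.2]
grip_width: 0.0848
```

```bash
python3 -c "
from h import *
go(.628,-.125,.2,57,4)
f=grab('wrist','w1.png',scale=1.5); print(-f['R'].T@f['t'],f['R'].round(2))
"
```

```text
t 2.1 p [ 0.6265 -0.1399  0.2249] yaw 57.37 F [ 0.5 -0.  -0.2] w 0.0848 j [-0.14  0.45  0.36  1.66 -0.17  1.07  1.27]
4 rows dp [ 0.0004  0.0037 -0.0062] rot [ 0.0007 -0.0022 -0.0016]
[ 0.56888154 -0.10176298  0.36786529] [[ 0.54  0.84 -0.01]
 [ 0.81 -0.52  0.27]
 [ 0.22 -0.15 -0.96]]
```

View pics/w1.png

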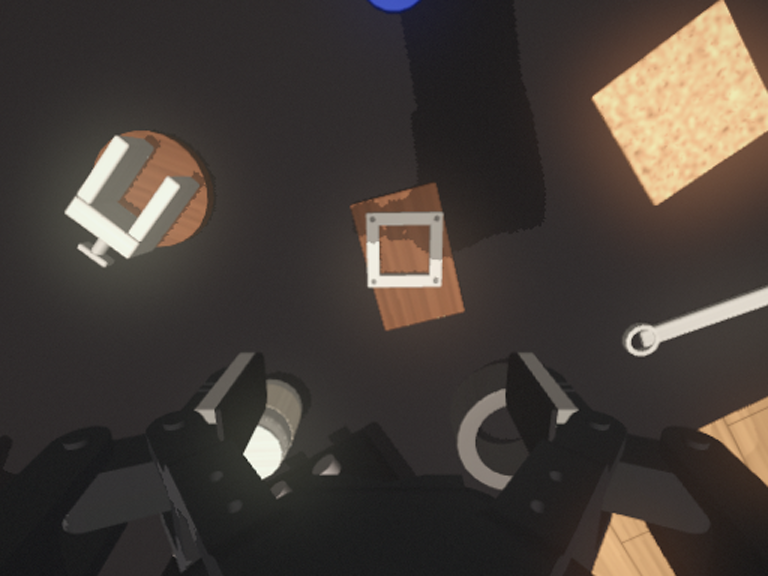

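```bash
cat >> h.py <<'E'
def rect(f,name,p,z,s=1.5):
    X=pix(f,(np.array(p,float)+.5)/s-.5,z)[:,:2]; c=X.mean(0)
    e=[X[(i+1)%4]-X[i] for i in range(4)]
    print(name,c.round(4),"edges",[float(round(np.linalg.norm(a)*1e3,1)) for a in e],"ang",[float(round(np.degrees(np.arctan2(a[1],a[0])),1)) for a in e])
E
python3 - <<'E'
from h import *
f=load("wrist")
rect(f,"frame",[(367,213),(441,213),(442,286),(368,287)],.024)
rect(f,"block",[(350,205),(436,183),(464,311),(386,330)],.014)
E
```

```text
frame [ 0.631  -0.1257] edges [61.7, 63.3, 64.9, 64.2] ang [57.4, -29.7, -121.7, 147.4]
block [ 0.6423 -0.1272] edges [75.1, 117.5, 74.0, 118.5] ang [71.4, -18.1, -107.8, 162.4]
```

send_rows:
  motion:
    - {"dp": [0.002,0.007,-0.03],"rot": [0.001,-0.004,0],"grip": 0.085}
    - {"dp": [0.002,0.007,-0.03],"rot": [0.001,-0.004,0],"grip": 0.085}
    - {"dp": [0,0,-0.03],"rot": [0,0,0],"grip": 0.085}
    - {"dp": [0,0,-0.03],"rot": [0,0,0],"grip": 0.08}
    - {"dp": [0,0,-0.03],"rot": [0,0,0],"grip": 0.076}
    - {"dp": [0,0,0],"rot": [0,0,0],"grip": 0.076}

```text
clock: 2.9
tcp_pos: [0.6298, -0.1362, 0.0691]
orientation: [2.76, 1.488, -0.008]
contact_force: [0.4, 0.9, 0.1]
grip_width: 0.0765
```

```bash
python3 -c "
from h import *
go(.630,-.125,.012,57.5,4)
f=grab('wrist','w2.png',scale=1.5)
"
```

```text
t 2.9 p [ 0.6298 -0.1362  0.0691] yaw 56.65 F [0.4 0.9 0.1] w 0.0765 j [-0.1   0.63  0.3   1.77 -0.24  0.78  1.3 ]
4 rows dp [ 0.0001  0.0028 -0.0143] rot [ 0.0019 -0.0004  0.0037]
```

View pics/w2.png

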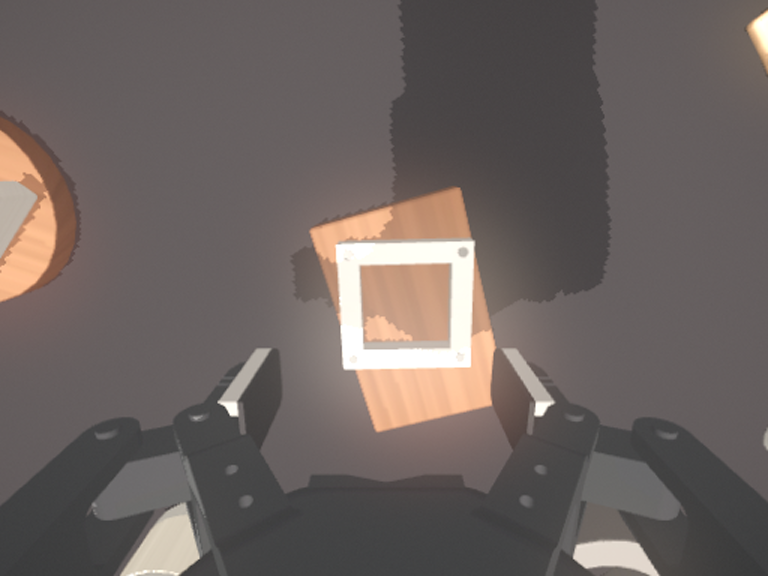

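```bash
python3 -c "
from h import *
f=load('wrist')
rect(f,'frame',[(337,243),(474,240),(471,367),(344,370)],.024)
go(.630,-.125,.012,56.9,5)
"
```

```text
frame [ 0.631  -0.1255] edges [63.6, 65.0, 64.6, 65.5] ang [58.0, -31.3, -121.6, 147.9]
t 2.95 p [ 0.6311 -0.1365  0.0708] yaw 56.65 F [0.4 0.1 0.2] w 0.0761 j [-0.1   0.62  0.3   1.77 -0.24  0.78  1.3 ]
5 rows dp [-0.0002  0.0023 -0.0118] rot [0.0016 0.0003 0.0009]
```

send_rows:
  motion:
    - {"dp": [0,0.006,0],"rot": [0.004,0,0.02],"grip": 0.076}
    - {"dp": [0,0.005,-0.01],"rot": [0.004,0,0.006],"grip": 0.076}
    - {"dp": [0,0,-0.015],"rot": [0,0,0],"grip": 0.075}
    - {"dp": [0,0,-0.015],"rot": [0,0,0],"grip": 0.075}
    - {"dp": [0,0,0],"rot": [0,0,0],"grip": 0.075}

```text
clock: 3.58
tcp_pos: [0.6331, -0.1245, 0.0315]
orientation: [2.742, 1.528, 0.01]
contact_force: [-0.4, -0.4, 0.6]
grip_width: 0.075
```

```bash
python3 -c "
from h import *
go(.6308,-.1255,.012,58.2,1)
f=grab('wrist','w3.png',scale=1.5)
"
```

```text
t 3.58 p [ 0.6331 -0.1245  0.0315] yaw 58.27 F [-0.4 -0.4  0.6] w 0.075 j [-0.09  0.67  0.27  1.79 -0.26  0.71  1.33]
1 rows dp [-0.0023 -0.001  -0.0195] rot [-0.0005  0.0067 -0.0013]
```

send_rows:
  motion:
    - {"dp": [-0.002,-0.001,-0.008],"rot": [0,0.004,0],"grip": 0.073}
    - {"dp": [0,0,-0.007],"rot": [0,0,0],"grip": 0.073}
    - {"dp": [0,0,-0.002],"rot": [0,0,0],"grip": 0.073}
    - {"dp": [0,0,0],"rot": [0,0,0],"grip": 0.073}

```text
clock: 4.12
tcp_pos: [0.6319, -0.1265, 0.0145]
orientation: [2.743, 1.527, 0.006]
contact_force: [0.6, -0.6, 0.6]
grip_width: 0.073
```

```bash
python3 -c "
from h import *
go(.6308,-.1255,.012,58.2,1)
f=grab('wrist','w3.png',scale=1.5)
"
```

```text
t 4.12 p [ 0.6319 -0.1265  0.0145] yaw 58.23 F [ 0.6 -0.6  0.6] w 0.073 j [-0.08  0.7   0.26  1.79 -0.26  0.68  1.34]
1 rows dp [-0.0011  0.001  -0.0025] rot [ 0.0002  0.0044 -0.0005]
```

View pics/w3.png

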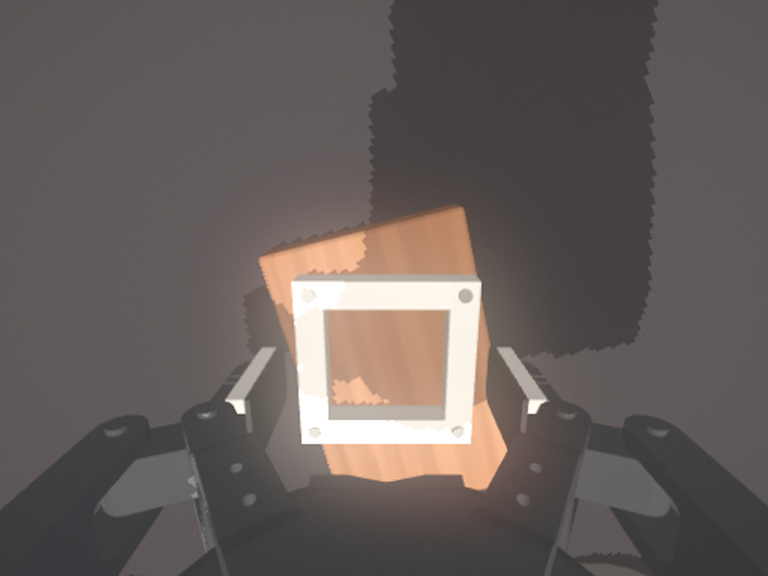

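send_rows:
  motion:
    - {"dp": [0,0,-0.002],"rot": [0,0,0],"grip": 0.072}
    - {"dp": [-0.0005,0.0005,-0.002],"rot": [0,0,0],"grip": 0.072}
    - {"dp": [0,0,0],"rot": [0,0,0],"grip": 0.07}
    - {"dp": [0,0,0],"rot": [0,0,0],"grip": 0.068}

```text
clock: 4.68
tcp_pos: [0.6318, -0.1259, 0.0109]
orientation: [2.742, 1.527, 0.007]
contact_force: [0.1, 0.1, 0.1]
grip_width: 0.0681
```

```bash
python3 -c "
from h import *
go(.6308,-.1255,.010,58.2,1)"
```

```text
t 4.67 p [ 0.6318 -0.1259  0.0109] yaw 58.23 F [0.1 0.1 0.1] w 0.0681 j [-0.08  0.7   0.26  1.79 -0.27  0.67  1.34]
1 rows dp [-0.001   0.0004 -0.0009] rot [ 0.0002  0.0055 -0.0006]
```

Close with moderate force; then lift slightly.

send_rows:
  motion:
    - {"dp": [0,0,0],"grip": 0.06,"rot": [0,0,0]}
    - {"dp": [0,0,0],"grip": 0.055,"rot": [0,0,0]}
    - {"dp": [0,0,0],"grip": 0.055,"rot": [0,0,0]}
    - {"dp": [0,0,0],"grip": 0.055,"rot": [0,0,0]}
    - {"dp": [0,0,0.01],"grip": 0.055,"rot": [0,0,0]}
    - {"dp": [0,0,0.02],"grip": 0.055,"rot": [0,0,0]}
    - {"dp": [0,0,0.03],"grip": 0.055,"rot": [0,0,0]}
    - {"dp": [0,0,0],"grip": 0.055,"rot": [0,0,0]}
  grip_force: 40

```text
clock: 5.68
tcp_pos: [0.6322, -0.1262, 0.0758]
orientation: [2.741, 1.526, 0.009]
contact_force: [0.3, 0.7, -0.6]
grip_width: 0.0627
```

```bash
python3 -c "
from h import *
go(.6566,.1281,.07,94.9,8)
f=grab('wrist','w4.png',scale=1.5)"
```

```text
t 5.67 p [ 0.6322 -0.1262  0.0758] yaw 58.22 F [ 0.3  0.7 -0.6] w 0.0627 j [-0.11  0.61  0.29  1.77 -0.24  0.78  1.32]
8 rows dp [ 0.003   0.0318 -0.0007] rot [-0.0002  0.0009  0.08  ]
```

View pics/w4.png

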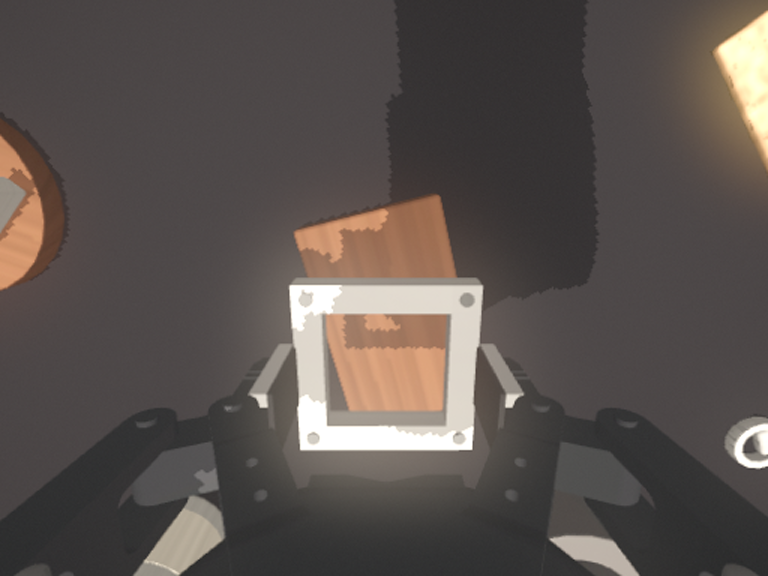

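send_rows:
  motion:
    - {"dp": [0.003,0.032,0],"rot": [0,0,0.08],"grip": 0.055}
    - {"dp": [0.003,0.032,0],"rot": [0,0,0.08],"grip": 0.055}
    - {"dp": [0.003,0.032,0],"rot": [0,0,0.08],"grip": 0.055}
    - {"dp": [0.003,0.032,0],"rot": [0,0,0.08],"grip": 0.055}
    - {"dp": [0.003,0.032,0],"rot": [0,0,0.08],"grip": 0.055}
    - {"dp": [0.003,0.032,0],"rot": [0,0,0.08],"grip": 0.055}
    - {"dp": [0.003,0.032,0],"rot": [0,0,0.08],"grip": 0.055}
    - {"dp": [0.003,0.032,0],"rot": [0,0,0.08],"grip": 0.055}
    - {"dp": [0,0,0],"rot": [0,0,0],"grip": 0.055}

```text
clock: 6.85
tcp_pos: [0.6537, 0.1528, 0.0721]
orientation: [-2.065, -2.365, -0.005]
contact_force: [0.1, -0.2, -1.9]
grip_width: 0.0627
```

```bash
python3 -c "
from h import *
rect(load('wrist'),'frame in hand',[(290,283),(482,283),(472,449),(300,449)],.0888)
go(.6566,.1281,.03,94.9,4)"
```

```text
frame in hand [ 0.6307 -0.1254] edges [63.3, 64.4, 64.1, 64.3] ang [58.1, -31.4, -121.9, 147.8]
t 6.85 p [0.6537 0.1528 0.0721] yaw 97.74 F [ 0.1 -0.2 -1.9] w 0.0627 j [-0.4   0.64  0.11  1.69 -0.09  0.81  1.46]
4 rows dp [ 0.0007 -0.0062 -0.0105] rot [-0.001   0.0002 -0.0124]
```

send_rows:
  motion:
    - {"dp": [0.001,-0.012,-0.01],"rot": [-0.004,0,-0.025],"grip": 0.055}
    - {"dp": [0.001,-0.01,-0.01],"rot": [0,0,-0.02],"grip": 0.055}
    - {"dp": [0,0,-0.015],"rot": [0,0,0],"grip": 0.055}
    - {"dp": [0,0,-0.012],"rot": [0,0,0],"grip": 0.055}
    - {"dp": [0,0,0],"rot": [0,0,0],"grip": 0.055}

```text
clock: 7.48
tcp_pos: [0.6551, 0.1241, 0.0203]
orientation: [2.127, 2.309, -0.007]
contact_force: [-0.3, -0.0, -0.9]
grip_width: 0.0629
```

```bash
python3 -c "
from h import *
go(.6566,.1281,.004,94.9,4)"
```

```text
t 7.47 p [0.6551 0.1241 0.0203] yaw 94.7 F [-0.3 -0.  -0.9] w 0.0629 j [-0.36  0.71  0.11  1.72 -0.11  0.73  1.46]
4 rows dp [ 0.0004  0.001  -0.0041] rot [ 0.0011 -0.0005  0.0009]
```

send_rows:
  motion:
    - {"dp": [0.001,0.003,-0.008],"rot": [0.004,-0.001,0.003],"grip": 0.055}
    - {"dp": [0,0,-0.005],"rot": [0,0,0],"grip": 0.055}
    - {"dp": [0,0,-0.002],"rot": [0,0,0],"grip": 0.055}
    - {"dp": [0,0,-0.002],"rot": [0,0,0],"grip": 0.055}
    - {"dp": [0,0,0],"rot": [0,0,0],"grip": 0.055}

```text
clock: 8.1
tcp_pos: [0.6571, 0.1284, 0.0036]
orientation: [2.124, 2.315, 0.002]
contact_force: [-1.1, 0.2, -1.6]
grip_width: 0.0625
```

send_rows:
  motion:
    - {"dp": [0,0,-0.001],"rot": [0,0,0],"grip": 0.055}
    - {"dp": [0,0,-0.0005],"rot": [0,0,0],"grip": 0.055}

```text
clock: 8.35
tcp_pos: [0.6572, 0.1284, 0.0033]
orientation: [2.124, 2.315, 0.003]
contact_force: [-2.5, -0.9, 3.8]
grip_width: 0.0626
```

Contact (about 4–5 N). Release and retreat upward, heading to the clamp.

send_rows:
  motion:
    - {"dp": [0,0,0],"rot": [0,0,0],"grip": 0.066}
    - {"dp": [0,0,0],"rot": [0,0,0],"grip": 0.072}
    - {"dp": [0,0,0],"rot": [0,0,0],"grip": 0.076}
    - {"dp": [0,0,0.015],"rot": [0,0,0],"grip": 0.08}
    - {"dp": [0,0,0.03],"rot": [0,0,0],"grip": 0.085}
    - {"dp": [0,0,0.05],"rot": [0,0,0],"grip": 0.085}
    - {"dp": [0,0,0.05],"rot": [0,0,0],"grip": 0.085}

```text
clock: 9.22
tcp_pos: [0.6548, 0.1279, 0.1505]
orientation: [-2.122, -2.313, 0.005]
contact_force: [-0.1, 0.3, 0.7]
grip_width: 0.0849
```

```bash
python3 -c "
from h import *
go(.473,-.28,.15,17,12)
go(.473,-.28,.15,197,12)
f=grab('wrist')"
```

```text
t 9.22 p [0.6548 0.1279 0.1505] yaw 94.94 F [-0.1  0.3  0.7] w 0.0849 j [-0.38  0.55  0.14  1.65 -0.09  0.95  1.44]
12 rows dp [-0.0151 -0.034  -0.    ] rot [-0.0002 -0.0003 -0.1134]
t 9.22 p [0.6548 0.1279 0.1505] yaw 94.94 F [-0.1  0.3  0.7] w 0.0849 j [-0.38  0.55  0.14  1.65 -0.09  0.95  1.44]
12 rows dp [-0.0151 -0.034  -0.    ] rot [-0.0002 -0.0003 -0.1134]
```

send_rows:
  motion:
    - {"dp": [-0.015,-0.034,0],"rot": [0,0,-0.113],"grip": 0.085}
    - {"dp": [-0.015,-0.034,0],"rot": [0,0,-0.113],"grip": 0.085}
    - {"dp": [-0.015,-0.034,0],"rot": [0,0,-0.113],"grip": 0.085}
    - {"dp": [-0.015,-0.034,0],"rot": [0,0,-0.113],"grip": 0.085}
    - {"dp": [-0.015,-0.034,0],"rot": [0,0,-0.113],"grip": 0.085}
    - {"dp": [-0.015,-0.034,0],"rot": [0,0,-0.113],"grip": 0.085}
    - {"dp": [-0.015,-0.034,0],"rot": [0,0,-0.113],"grip": 0.085}
    - {"dp": [-0.015,-0.034,0],"rot": [0,0,-0.113],"grip": 0.085}
    - {"dp": [-0.015,-0.034,0],"rot": [0,0,-0.113],"grip": 0.085}
    - {"dp": [-0.015,-0.034,0],"rot": [0,0,-0.113],"grip": 0.085}
    - {"dp": [-0.015,-0.034,0],"rot": [0,0,-0.113],"grip": 0.085}
    - {"dp": [-0.007,-0.015,0],"rot": [0,0,-0.05],"grip": 0.085}
    - {"dp": [0,0,0],"rot": [0,0,0],"grip": 0.085}

```text
clock: 10.9
tcp_pos: [0.4855, -0.2696, 0.174]
orientation: [3.079, 0.502, 0.037]
contact_force: [0.1, 0.8, -0.3]
grip_width: 0.0849
```

```bash
python3 -c "
from h import *
go(.473,-.28,.1,17,5)
f=grab('wrist','w5.png',scale=1.5)"
```

```text
t 10.9 p [ 0.4855 -0.2696  0.174 ] yaw 18.53 F [ 0.1  0.8 -0.3] w 0.0849 j [-0.05  0.36  0.55  1.95 -0.25  0.86  0.95]
5 rows dp [-0.0025 -0.0021 -0.0148] rot [ 0.0035  0.0053 -0.0053]
```

View pics/w5.png

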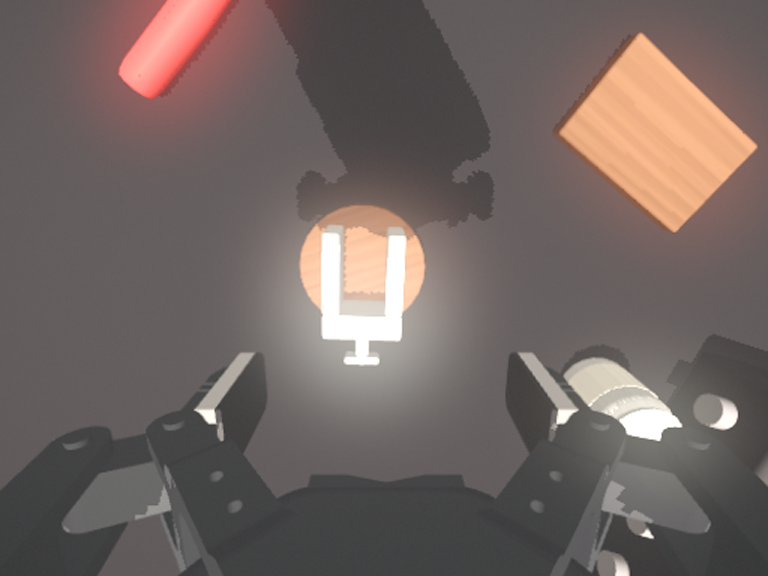

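```bash
python3 -c "
from h import *
f=load('wrist')
rect(f,'clamp',[(321,229),(406,230),(403,341),(322,340)],.05)
rect(f,'block',[(641,33),(757,147),(674,232),(558,131)],.014)
X=pix(f,(np.array([(300,266),(425,266),(362,205)])+.5)/1.5-.5,.014); print('seat pts',X.round(4), (X[0]+X[1])/2)
print('tin',pix(load('top'),[(374,141)],.075))
"
```

```text
clamp [ 0.4766 -0.2838] edges [55.4, 79.5, 57.5, 79.0] ang [17.7, -72.2, -162.8, 106.3]
block [ 0.6415 -0.128 ] edges [117.7, 74.1, 119.2, 74.1] ang [-18.0, -108.3, 162.0, 70.6]
seat pts [[ 0.4283 -0.2937  0.014 ]
 [ 0.5187 -0.264   0.014 ]
 [ 0.4592 -0.2354  0.014 ]] [ 0.47350259 -0.27887069  0.014     ]
tin [[ 0.68844635 -0.32112741  0.075     ]]
```

send_rows:
  motion:
    - {"dp": [-0.006,-0.008,-0.02],"rot": [0.01,0.013,-0.012],"grip": 0.08}
    - {"dp": [-0.004,-0.006,-0.03],"rot": [0.008,0.013,-0.012],"grip": 0.08}
    - {"dp": [0,0,-0.03],"rot": [0,0,0],"grip": 0.078}
    - {"dp": [0,0,-0.015],"rot": [0,0,0],"grip": 0.078}
    - {"dp": [0,0,0],"rot": [0,0,0],"grip": 0.078}

```text
clock: 11.58
tcp_pos: [0.4775, -0.2775, 0.0722]
orientation: [-3.097, -0.487, 0.003]
contact_force: [-0.8, 0.6, 0.2]
grip_width: 0.0779
```

```bash
python3 -c "
from h import *
go(.4755,-.2834,.021,17.2,5)"
```

```text
t 11.57 p [ 0.4775 -0.2775  0.0722] yaw 17.88 F [-0.8  0.6  0.2] w 0.0779 j [ 0.06  0.53  0.47  2.   -0.37  0.7   1.07]
5 rows dp [-0.0004 -0.0012 -0.0102] rot [-0.0013 -0.0005 -0.0024]
```

send_rows:
  motion:
    - {"dp": [-0.002,-0.006,0],"rot": [-0.006,-0.002,-0.012],"grip": 0.078}
    - {"dp": [0,0,-0.015],"rot": [0,0,0],"grip": 0.078}
    - {"dp": [0,0,-0.018],"rot": [0,0,0],"grip": 0.078}
    - {"dp": [0,0,-0.01],"rot": [0,0,0],"grip": 0.074}
    - {"dp": [0,0,-0.002],"rot": [0,0,0],"grip": 0.07}
    - {"dp": [0,0,0],"rot": [0,0,0],"grip": 0.068}

```text
clock: 12.32
tcp_pos: [0.4767, -0.2842, 0.0257]
orientation: [3.105, 0.47, 0.003]
contact_force: [0.2, -0.2, 0.3]
grip_width: 0.0682
```

```bash
python3 -c "
from h import *
go(.4755,-.2834,.021,17.2,5)
grab('wrist','w6.png',scale=1.5)"
```

```text
t 12.32 p [ 0.4767 -0.2842  0.0257] yaw 17.2 F [ 0.2 -0.2  0.3] w 0.0682 j [ 0.1   0.6   0.42  2.01 -0.42  0.61  1.11]
5 rows dp [-0.0002  0.0002 -0.0009] rot [ 0.0001  0.0005 -0.    ]
```

View pics/w6.png

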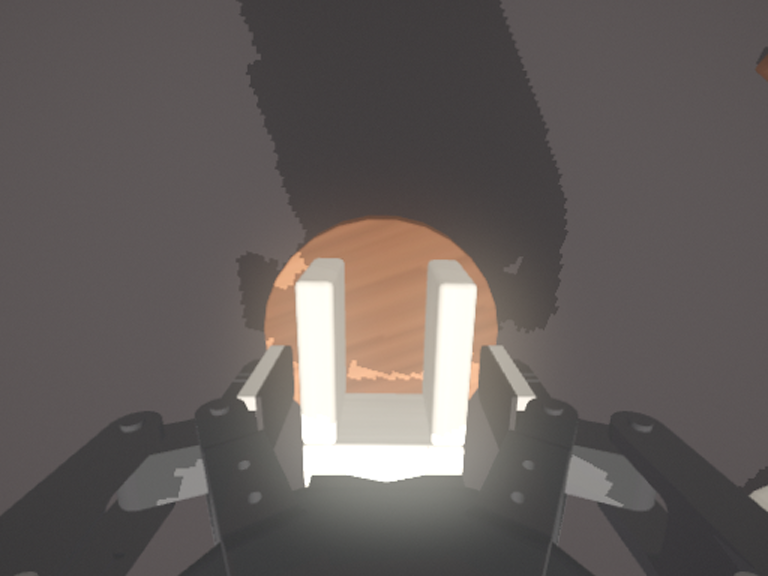

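send_rows:
  motion:
    - {"dp": [0,0,-0.003],"rot": [0,0,0],"grip": 0.066}
    - {"dp": [0,0,0],"rot": [0,0,0],"grip": 0.055}
    - {"dp": [0,0,0],"rot": [0,0,0],"grip": 0.048}
    - {"dp": [0,0,0],"rot": [0,0,0],"grip": 0.048}
    - {"dp": [0,0,0],"rot": [0,0,0],"grip": 0.048}
    - {"dp": [0,0,0.01],"rot": [0,0,0],"grip": 0.048}
    - {"dp": [0,0,0.02],"rot": [0,0,0],"grip": 0.048}
    - {"dp": [0,0,0.03],"rot": [0,0,0],"grip": 0.048}
    - {"dp": [0,0,0],"rot": [0,0,0],"grip": 0.048}
  grip_force: 50

```text
clock: 13.5
tcp_pos: [0.4766, -0.2841, 0.086]
orientation: [3.105, 0.469, 0.004]
contact_force: [0.1, 1.0, -2.9]
grip_width: 0.0551
```

```bash
python3 -c "
from h import *
X=pix(load('wrist'),(np.array([(299,281),(475,284),(303,478),(464,476)])+.5)/1.5-.5,.05);print(X.round(4)); m=(X[0]+X[1])/2;a=np.radians(107.2);print('centre',m-.038*np.array([np.cos(a),np.sin(a),0]), X.mean(0))
go(.6415,-.1272,.085,72.5,8)
grab('wrist','w7.png',scale=1.5)"
```

```text
[[ 0.4408 -0.2559  0.05  ]
 [ 0.4917 -0.2412  0.05  ]
 [ 0.4592 -0.3245  0.05  ]
 [ 0.5124 -0.3073  0.05  ]]
centre [ 0.47744819 -0.28483441  0.05      ] [ 0.47599653 -0.28222727  0.05      ]
t 13.5 p [ 0.4766 -0.2841  0.086 ] yaw 17.19 F [ 0.1  1.  -2.9] w 0.0551 j [ 0.05  0.51  0.49  1.99 -0.36  0.72  1.05]
8 rows dp [ 0.0206  0.0196 -0.0001] rot [-1.000e-04  4.000e-04  1.207e-01]
```

View pics/w7.png

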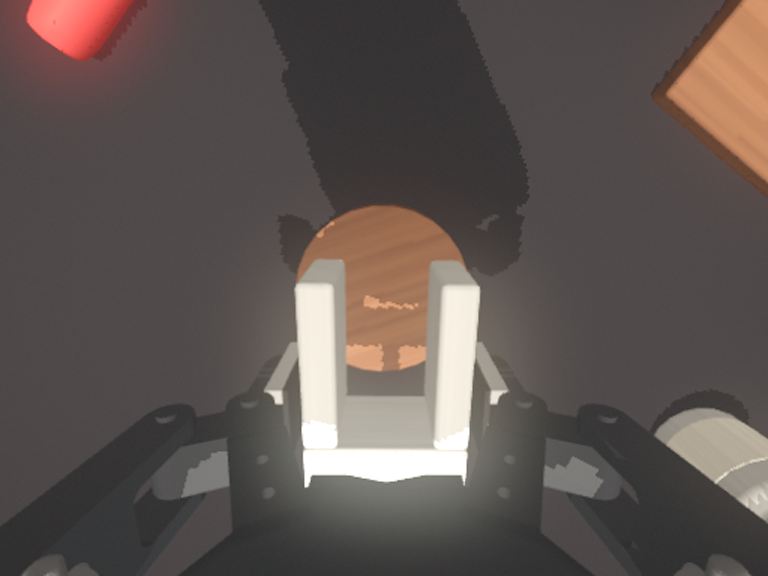

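send_rows:
  motion:
    - {"dp": [0.02,0.019,0.005],"rot": [0,0,0.12],"grip": 0.048}
    - {"dp": [0.02,0.019,0.005],"rot": [0,0,0.12],"grip": 0.048}
    - {"dp": [0.02,0.019,0],"rot": [0,0,0.12],"grip": 0.048}
    - {"dp": [0.02,0.019,0],"rot": [0,0,0.12],"grip": 0.048}
    - {"dp": [0.02,0.019,0],"rot": [0,0,0.12],"grip": 0.048}
    - {"dp": [0.02,0.019,0],"rot": [0,0,0.12],"grip": 0.048}
    - {"dp": [0.02,0.019,0],"rot": [0,0,0.12],"grip": 0.048}
    - {"dp": [0.01,0.01,0],"rot": [0,0,0.06],"grip": 0.048}
    - {"dp": [0,0,0],"rot": [0,0,0],"grip": 0.048}

```text
clock: 14.68
tcp_pos: [0.6218, -0.1329, 0.085]
orientation: [-2.561, -1.803, 0.021]
contact_force: [-0.1, -0.2, -1.7]
grip_width: 0.0551
```

```bash
python3 -c "
from h import *
go(.6415,-.1272,.045,72.3,5)
grab('wrist')"
```

```text
t 14.68 p [ 0.6218 -0.1329  0.085 ] yaw 70.32 F [-0.1 -0.2 -1.7] w 0.0551 j [-0.06  0.59  0.24  1.77 -0.18  0.82  1.49]
5 rows dp [ 0.0039  0.0011 -0.008 ] rot [ 0.0001 -0.0033  0.0069]
```

send_rows:
  motion:
    - {"dp": [0.01,0.003,0],"rot": [0,-0.009,0.02],"grip": 0.048}
    - {"dp": [0.009,0.003,-0.005],"rot": [0,-0.009,0.015],"grip": 0.048}
    - {"dp": [0,0,-0.015],"rot": [0,0,0],"grip": 0.048}
    - {"dp": [0,0,-0.015],"rot": [0,0,0],"grip": 0.048}
    - {"dp": [0,0,0],"rot": [0,0,0],"grip": 0.048}

```text
clock: 15.35
tcp_pos: [0.6385, -0.1306, 0.0465]
orientation: [2.541, 1.846, -0.003]
contact_force: [-0.3, 0.1, -2.1]
grip_width: 0.0548
```

```bash
python3 -c "
from h import *
go(.6415,-.1272,.025,72.3,5)
grab('wrist','w8.png',scale=1.5)"
```

```text
t 15.35 p [ 0.6385 -0.1306  0.0465] yaw 71.99 F [-0.3  0.1 -2.1] w 0.0548 j [-0.05  0.66  0.21  1.76 -0.19  0.75  1.52]
5 rows dp [ 0.0006  0.0007 -0.0043] rot [ 0.0004 -0.0002  0.0011]
```

View pics/w8.png

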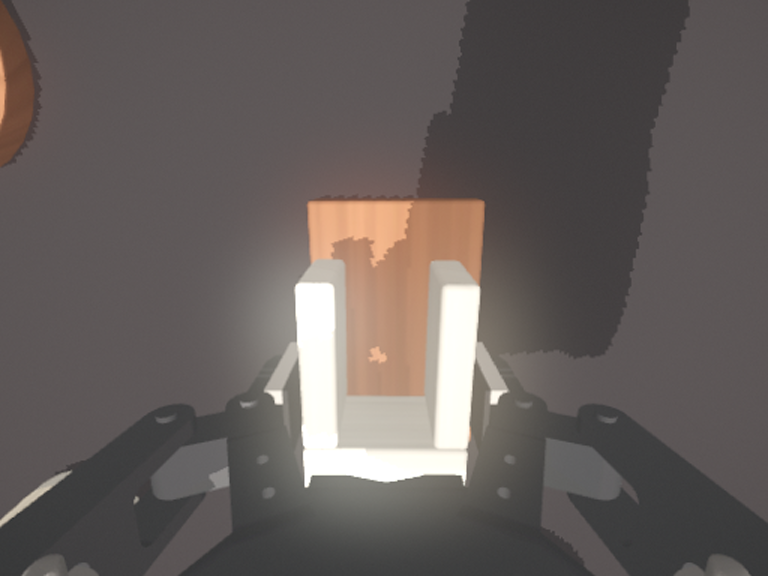

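```bash
python3 -c "
from h import *
f=load('wrist')
P=lambda p,z:pix(f,(np.array(p)+.5)/1.5-.5,z)[:,:2]
X=P([(308,201),(484,201)],.014); d=X[1]-X[0]; print('block w',np.linalg.norm(d),np.degrees(np.arctan2(d[1],d[0])))
a=np.radians(162.2); u=np.array([np.cos(a),np.sin(a)]); v=np.array([-u[1],u[0]]); B=X.mean(0)-.06*u
Y=P([(297,284),(478,285)],.0735);d=Y[1]-Y[0]; print('clamp w',np.linalg.norm(d),np.degrees(np.arctan2(d[1],d[0])))
Z=P([(304,484),(468,484)],.0735)
C=Y.mean(0)-.038*u; C2=Z.mean(0)+.038*u
print('B',B,'C',C,C2,'need',(B-C).round(4),'along,across',(B-C)@u,(B-C)@v)
"
```

```text
block w 0.07414884025998089 71.96719176025255
clamp w 0.05335559923562933 71.68125002710303
B [ 0.64273418 -0.12761549] C [ 0.6394351  -0.13043162] [ 0.63418891 -0.12951729] need [0.0033 0.0028] along,across -0.0022802806960277085 -0.00368983188198739
```

send_rows:
  motion:
    - {"dp": [0.003,0.003,0],"rot": [0.002,-0.001,0.004],"grip": 0.048}
    - {"dp": [0,0,-0.01],"rot": [0,0,0],"grip": 0.048}
    - {"dp": [0,0,-0.006],"rot": [0,0,0],"grip": 0.048}
    - {"dp": [0,0,0],"rot": [0,0,0],"grip": 0.048}

```text
clock: 15.9
tcp_pos: [0.6428, -0.1277, 0.0309]
orientation: [2.536, 1.85, 0.003]
contact_force: [-0.2, 0.4, -2.2]
grip_width: 0.0551
```

```bash
python3 -c "
from h import *
go(.6417,-.1275,.023,72.3,1)
grab('wrist')"
```

```text
t 15.9 p [ 0.6428 -0.1277  0.0309] yaw 72.23 F [-0.2  0.4 -2.2] w 0.0551 j [-0.05  0.68  0.21  1.75 -0.2   0.72  1.52]
1 rows dp [-0.0011  0.0002 -0.0079] rot [0.0004 0.0027 0.0013]
```

send_rows:
  motion:
    - {"dp": [-0.001,0,-0.004],"rot": [0,0.002,0],"grip": 0.048}
    - {"dp": [0,0,-0.002],"rot": [0,0,0],"grip": 0.048}
    - {"dp": [0,0,-0.001],"rot": [0,0,0],"grip": 0.048}
    - {"dp": [0,0,0],"rot": [0,0,0],"grip": 0.048}

```text
clock: 16.45
tcp_pos: [0.6421, -0.128, 0.0242]
orientation: [2.537, 1.85, 0.001]
contact_force: [0.1, -0.4, -1.7]
grip_width: 0.0551
```

send_rows:
  motion:
    - {"dp": [0,0,-0.001],"rot": [0,0,0],"grip": 0.048}

```text
clock: 16.58
tcp_pos: [0.6423, -0.128, 0.0235]
orientation: [2.537, 1.85, 0.002]
contact_force: [-4.0, -0.1, 7.7]
grip_width: 0.0552
```

send_rows:
  motion:
    - {"dp": [0,0,0],"rot": [0,0,0],"grip": 0.058}
    - {"dp": [0,0,0],"rot": [0,0,0],"grip": 0.064}
    - {"dp": [0,0,0],"rot": [0,0,0],"grip": 0.07}
    - {"dp": [0,0,0],"rot": [0,0,0],"grip": 0.074}
    - {"dp": [0,0,0.02],"rot": [0,0,0],"grip": 0.076}
    - {"dp": [0,0,0.04],"rot": [0,0,0],"grip": 0.085}
    - {"dp": [0,0,0.05],"rot": [0,0,0],"grip": 0.085}
    - {"dp": [0,0,0.05],"rot": [0,0,0],"grip": 0.085}
    - {"dp": [0,0,0],"rot": [0,0,0],"grip": 0.085}

```text
clock: 17.7
tcp_pos: [0.6435, -0.1288, 0.1952]
orientation: [2.534, 1.847, 0.009]
contact_force: [1.0, 0.5, -0.0]
grip_width: 0.085
```

```bash
python3 -c "
from h import *
go(.4803,.2908,.17,80,12)
f=grab('top'); tile(f,[(302,165),(212,162)],'tile1.png')"
```

```text
t 17.7 p [ 0.6435 -0.1288  0.1952] yaw 72.16 F [ 1.   0.5 -0. ] w 0.085 j [-0.09  0.48  0.26  1.66 -0.14  1.01  1.48]
12 rows dp [-0.0136  0.035  -0.0021] rot [0.0001 0.0007 0.0114]
```

View pics/tile1.png

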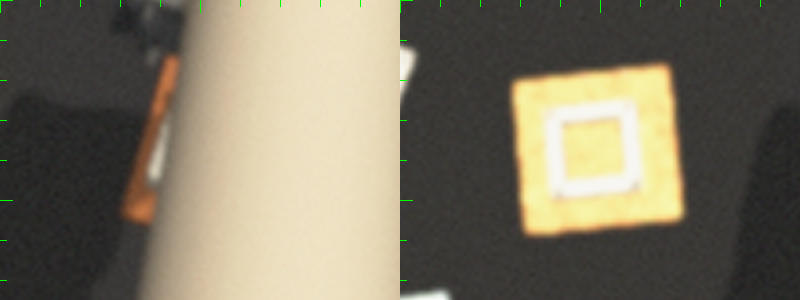

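send_rows:
  motion:
    - {"dp": [-0.0136,0.035,0],"rot": [0,0,0],"grip": 0.085}
    - {"dp": [-0.0136,0.035,0],"rot": [0,0,0],"grip": 0.085}
    - {"dp": [-0.0136,0.035,0],"rot": [0,0,0],"grip": 0.085}
    - {"dp": [-0.0136,0.035,0],"rot": [0,0,0],"grip": 0.085}
    - {"dp": [-0.0136,0.035,0],"rot": [0,0,0],"grip": 0.085}
    - {"dp": [-0.0136,0.035,0],"rot": [0,0,0],"grip": 0.085}
    - {"dp": [-0.0136,0.035,0],"rot": [0,0,0],"grip": 0.085}
    - {"dp": [-0.0136,0.035,0],"rot": [0,0,0],"grip": 0.085}
    - {"dp": [-0.0136,0.035,0],"rot": [0,0,0],"grip": 0.085}
    - {"dp": [-0.0136,0.035,0],"rot": [0,0,0],"grip": 0.085}
    - {"dp": [-0.0136,0.035,0],"rot": [0,0,0],"grip": 0.085}
    - {"dp": [0,0,0],"rot": [0,0,0],"grip": 0.085}

```text
clock: 19.25
tcp_pos: [0.4758, 0.265, 0.1841]
orientation: [-2.538, -1.848, 0.027]
contact_force: [-0.9, -0.3, -0.2]
grip_width: 0.085
```

```bash
python3 -c "
from h import *
go(.4803,.2908,.13,72,4)
f=grab('wrist','w9.png',scale=1.5)
t=grab('top'); tile(t,[(302,165),(363,222)],'tile2.png')
a=cv2.imread('pics/w9.png'); b=cv2.imread('pics/tile2.png')
cv2.imwrite('pics/c1.png',np.vstack([cv2.resize(a,(512,384)),cv2.resize(b,(512,192))]))
"
```

```text
t 19.25 p [0.4758 0.265  0.1841] yaw 72.13 F [-0.9 -0.3 -0.2] w 0.085 j [-0.73  0.33  0.13  1.91 -0.05  0.93  0.69]
4 rows dp [ 0.0011  0.0064 -0.0135] rot [ 0.0021 -0.0038 -0.0005]
```

View pics/c1.png

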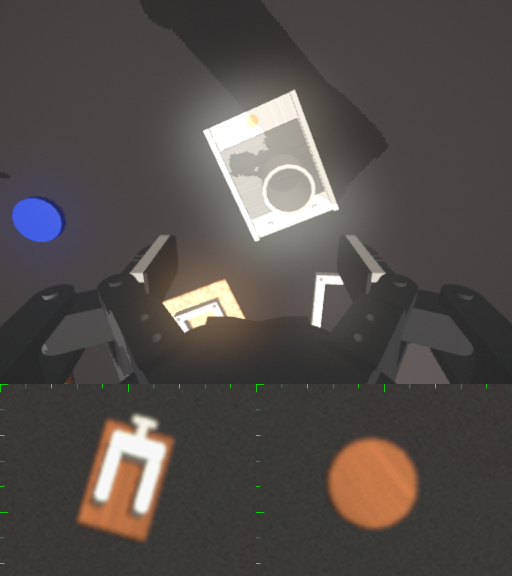

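```bash
python3 - <<'E'
from h import *
f=load("wrist"); t=load("top")
X=pix(f,[(263,189),(316,189),(289.5,163),(289.5,215)],.084); print("tube",X[:,:2].round(4),"c",(X[0]+X[1])[:2]/2,(X[2]+X[3])[:2]/2)
# seat by colour in top picture
hsv=cv2.cvtColor(t["img"],cv2.COLOR_RGB2HSV); m=cv2.inRange(hsv,(3,110,80),(20,255,255))
n,l,s,c=cv2.connectedComponentsWithStats(m)
for i in range(1,n):
    if s[i,4]>300: print(s[i],c[i],pix(t,[c[i]],.014).round(4))
def T(p,u): return [((x/.64)/4+u[0]-50,((y-384)/.64)/4+u[1]-37.5) for x,y in p]
P=T([(113,430),(167,444),(145,516),(93,502)],(302,165))
rect(t,"clamp",P,.05,1)
P=T([(107,419),(174,437),(145,541),(78,522)],(302,165))
rect(t,"block",P,.014,1)
E
```

```text
tube [[0.4743 0.2697]
 [0.4892 0.3164]
 [0.4584 0.2999]
 [0.5064 0.286 ]] c [0.48172045 0.2930719 ] [0.4823653 0.292932 ]
[    0     0   512   120 20996] [258.26195466  35.92636693] [[ 1.0449 -0.0135  0.014 ]]
[282 142  38  47 674] [299.00593472 169.58902077] [[ 0.6263 -0.1191  0.014 ]]
[ 341  206   36   36 1024] [358.37988281 223.31933594] [[ 0.4713 -0.2781  0.014 ]]
clamp [ 0.6389 -0.1262] edges [59.8, 82.7, 56.9, 82.2] ang [-106.2, 160.9, 73.4, -17.2]
block [ 0.6403 -0.126 ] edges [76.9, 122.1, 75.7, 121.2] ang [-106.7, 162.2, 72.6, -17.2]
```

send_rows:
  motion:
    - {"dp": [0.003,0.012,0],"rot": [0.006,-0.011,0],"grip": 0.085}
    - {"dp": [0.003,0.011,-0.02],"rot": [0,0,0],"grip": 0.085}
    - {"dp": [0,0,-0.02],"rot": [0,0,0],"grip": 0.085}
    - {"dp": [0,0,-0.01],"rot": [0,0,0],"grip": 0.085}
    - {"dp": [0,0,0],"rot": [0,0,0],"grip": 0.085}

```text
clock: 19.98
tcp_pos: [0.4851, 0.2831, 0.1293]
orientation: [2.548, 1.834, -0.01]
contact_force: [-0.7, 0.1, -0.6]
grip_width: 0.0852
```

```bash
python3 -c "
from h import *
go(.4815,.292,.04,72,5)"
```

```text
t 19.98 p [0.4851 0.2831 0.1293] yaw 71.52 F [-0.7  0.1 -0.6] w 0.0852 j [-0.74  0.42  0.12  1.92 -0.06  0.81  0.67]
5 rows dp [-0.0007  0.0018 -0.0179] rot [ 0.0011 -0.0008  0.0017]
```

send_rows:
  motion:
    - {"dp": [-0.002,0.007,0],"rot": [0.005,-0.004,0.008],"grip": 0.085}
    - {"dp": [-0.001,0.002,0],"rot": [0,0,0],"grip": 0.085}
    - {"dp": [0,0,0],"rot": [0,0,0],"grip": 0.085}

```text
clock: 20.35
tcp_pos: [0.4826, 0.2933, 0.1304]
orientation: [2.541, 1.846, 0.004]
contact_force: [0.1, -0.7, -0.7]
grip_width: 0.085
```

```bash
python3 -c "
from h import *
go(.4815,.292,.04,72,5)
f=grab('wrist','w10.png',scale=1.5)"
```

```text
t 20.35 p [0.4826 0.2933 0.1304] yaw 72.0 F [ 0.1 -0.7 -0.7] w 0.085 j [-0.75  0.42  0.12  1.92 -0.06  0.8   0.66]
5 rows dp [-0.0002 -0.0003 -0.0181] rot [-0.0002  0.0004 -0.    ]
```

View pics/w10.png

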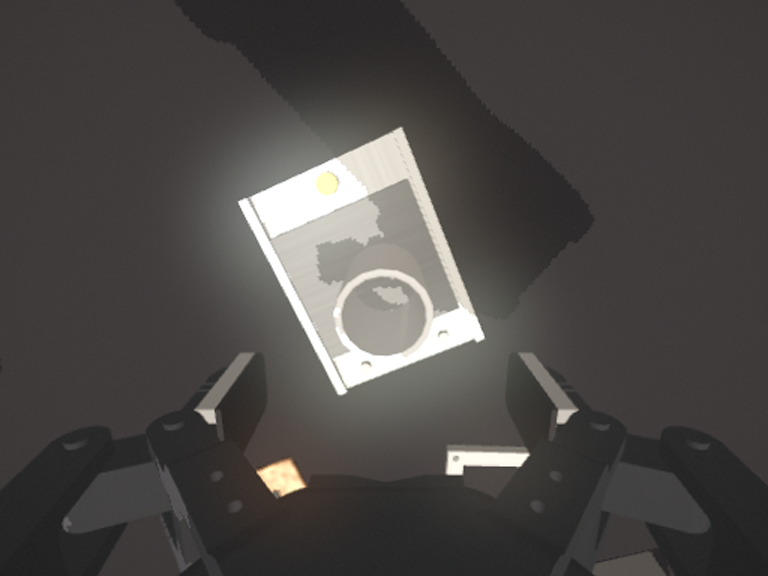

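```bash
python3 -c "
from h import *
f=load('wrist')
X=pix(f,(np.array([(333,314),(434,314),(383.5,268),(383.5,361)])+.5)/1.5-.5,.084)[:,:2]; print(X.round(4),(X[0]+X[1])/2,(X[2]+X[3])/2)
rect(f,'channel',[(239,201),(402,127),(484,338),(341,394)],.010)
"
```

```text
[[0.4732 0.2688]
 [0.4886 0.3161]
 [0.4588 0.2997]
 [0.5051 0.2845]] [0.48094196 0.29245844] [0.48196279 0.29211855]
channel [0.4758 0.2831] edges [111.4, 149.4, 110.1, 150.1] ang [95.1, 5.1, -84.5, -174.4]
```

send_rows:
  motion:
    - {"dp": [-0.001,-0.001,-0.03],"rot": [0,0,0],"grip": 0.085}
    - {"dp": [0,0,-0.03],"rot": [0,0,0],"grip": 0.085}
    - {"dp": [0,0,-0.02],"rot": [0,0,0],"grip": 0.085}
    - {"dp": [0,0,0],"rot": [0,0,0],"grip": 0.08}
    - {"dp": [0,0,0],"rot": [0,0,0],"grip": 0.07}

```text
clock: 21.02
tcp_pos: [0.4837, 0.2932, 0.0514]
orientation: [2.542, 1.845, 0.013]
contact_force: [0.7, 1.1, 0.2]
grip_width: 0.0701
```

```bash
python3 -c "
from h import *
go(.4815,.2925,.04,72,1)"
```

```text
t 21.02 p [0.4837 0.2932 0.0514] yaw 71.96 F [0.7 1.1 0.2] w 0.0701 j [-0.73  0.53  0.1   1.97 -0.08  0.64  0.67]
1 rows dp [-0.0022 -0.0007 -0.0114] rot [-0.0046  0.007   0.0007]
```

send_rows:
  motion:
    - {"dp": [-0.002,-0.001,-0.006],"rot": [-0.004,0.006,0],"grip": 0.066}
    - {"dp": [0,0,-0.004],"rot": [0,0,0],"grip": 0.06}
    - {"dp": [0,0,0],"rot": [0,0,0],"grip": 0.055}
    - {"dp": [0,0,0],"rot": [0,0,0],"grip": 0.052}
    - {"dp": [0,0,0],"rot": [0,0,0],"grip": 0.05}
    - {"dp": [0,0,0],"rot": [0,0,0],"grip": 0.047}
    - {"dp": [0,0,0],"rot": [0,0,0],"grip": 0.043}
    - {"dp": [0,0,0],"rot": [0,0,0],"grip": 0.043}
  grip_force: 40

```text
clock: 22.02
tcp_pos: [0.4828, 0.2927, 0.0432]
orientation: [2.542, 1.845, 0.007]
contact_force: [-0.6, -0.5, 0.5]
grip_width: 0.0486
```

```bash
python3 -c "
from h import *
go(.4815,.2925,.10,72,1)"
```

```text
t 22.02 p [0.4828 0.2927 0.0432] yaw 71.94 F [-0.6 -0.5  0.5] w 0.0486 j [-0.73  0.54  0.1   1.97 -0.08  0.63  0.68]
1 rows dp [-0.0013 -0.0002  0.0568] rot [-0.0024  0.0034  0.001 ]
```

send_rows:
  motion:
    - {"dp": [0,0,0.015],"rot": [0,0,0],"grip": 0.043}
    - {"dp": [0,0,0.025],"rot": [0,0,0],"grip": 0.043}
    - {"dp": [0,0,0.03],"rot": [0,0,0],"grip": 0.043}
    - {"dp": [0,-0.02,0.01],"rot": [0,0,-0.02],"grip": 0.043}
    - {"dp": [0,-0.04,0],"rot": [0,0,-0.04],"grip": 0.043}
    - {"dp": [0,-0.04,0],"rot": [0,0,-0.04],"grip": 0.043}
    - {"dp": [0,-0.04,0],"rot": [0,0,-0.04],"grip": 0.043}
    - {"dp": [0,-0.04,0],"rot": [0,0,-0.04],"grip": 0.043}
    - {"dp": [0,-0.04,0],"rot": [0,0,-0.04],"grip": 0.043}
    - {"dp": [0,-0.04,0],"rot": [0,0,-0.04],"grip": 0.043}
    - {"dp": [0,-0.04,0],"rot": [0,0,-0.04],"grip": 0.043}
    - {"dp": [0,-0.04,0],"rot": [0,0,-0.04],"grip": 0.043}
    - {"dp": [0,-0.04,0],"rot": [0,0,-0.04],"grip": 0.043}
    - {"dp": [0,-0.04,0],"rot": [0,0,-0.04],"grip": 0.043}
    - {"dp": [0,-0.04,0],"rot": [0,0,-0.04],"grip": 0.043}
    - {"dp": [0,-0.04,0],"rot": [0,0,-0.04],"grip": 0.043}
    - {"dp": [0,-0.03,0],"rot": [0,0,-0.04],"grip": 0.043}
    - {"dp": [0,0,0],"rot": [0,0,0],"grip": 0.043}

```text
clock: 24.28
tcp_pos: [0.4632, -0.272, 0.1251]
orientation: [-2.966, -1.032, 0.008]
contact_force: [0.0, 0.4, -2.3]
grip_width: 0.0489
```

```bash
python3 -c "
from h import *
go(.4735,-.2797,.08,40,5)"
```

```text
t 24.27 p [ 0.4632 -0.272   0.1251] yaw 38.38 F [ 0.   0.4 -2.3] w 0.0489 j [ 0.09  0.41  0.4   2.   -0.22  0.78  1.29]
5 rows dp [ 0.0021 -0.0015 -0.009 ] rot [ 0.0002 -0.001   0.0057]
```

send_rows:
  motion:
    - {"dp": [0.006,-0.004,0],"rot": [0.001,-0.005,0],"grip": 0.043}
    - {"dp": [0.005,-0.004,-0.01],"rot": [0,0,0],"grip": 0.043}
    - {"dp": [0,0,-0.02],"rot": [0,0,0],"grip": 0.043}
    - {"dp": [0,0,-0.02],"rot": [0,0,0],"grip": 0.043}
    - {"dp": [0,0,0],"rot": [0,0,0],"grip": 0.043}

```text
clock: 24.9
tcp_pos: [0.4745, -0.277, 0.0715]
orientation: [-2.961, -1.038, 0.0]
contact_force: [0.1, 0.2, -1.8]
grip_width: 0.0486
```

```bash
python3 - <<'E'
from h import *
go(.4745,-.2797,.05,38.4,3)
f=grab('wrist')
hsv=cv2.cvtColor(f["img"],cv2.COLOR_RGB2HSV); m=cv2.inRange(hsv,(3,60,40),(22,255,255))
n,l,s,c=cv2.connectedComponentsWithStats(m)
for i in range(1,n):
    if s[i,4]>200: print(s[i],c[i].round(1))
t=grab('top')
E
```

```text
t 24.9 p [ 0.4745 -0.277   0.0715] yaw 38.64 F [ 0.1  0.2 -1.8] w 0.0486 j [ 0.14  0.51  0.36  2.   -0.28  0.68  1.35]
3 rows dp [ 0.     -0.0009 -0.0072] rot [-0.0011 -0.0004 -0.0014]
[ 464  123   48  131 3108] [494.7 175.7]
[ 192  145  123   87 5780] [251.4 183. ]
[238 238  39  10 277] [257.1 242.4]
```

```bash
python3 - <<'E'
from h import *
from scipy.optimize import least_squares
f=load('wrist')
hsv=cv2.cvtColor(f["img"],cv2.COLOR_RGB2HSV); m=cv2.inRange(hsv,(3,60,40),(22,255,255))
n,l,s,c=cv2.connectedComponentsWithStats(m)
i=[k for k in range(1,n) if s[k,0]==192][0]
cn=cv2.findContours((l==i).astype(np.uint8),cv2.RETR_EXTERNAL,cv2.CHAIN_APPROX_NONE)[0][0].reshape(-1,2).astype(float)
X=pix(f,cn,.014)[:,:2]
r=least_squares(lambda q:np.hypot(*(X-q).T)-.048,[.4735,-.2797],loss='soft_l1',f_scale=.0007); print(r.x, np.sum(abs(r.fun)<.0015),len(X))
cv2.imwrite('pics/t.png',f["img"][:,:,::-1])
E
```

```text
[ 0.47332769 -0.28035706] 219 370
```

send_rows:
  motion:
    - {"dp": [0,-0.003,-0.008],"rot": [-0.003,-0.001,0],"grip": 0.043}
    - {"dp": [0,0,-0.01],"rot": [0,0,0],"grip": 0.043}
    - {"dp": [0,0,-0.005],"rot": [0,0,0],"grip": 0.043}
    - {"dp": [0,0,0],"rot": [0,0,0],"grip": 0.043}

```text
clock: 25.5
tcp_pos: [0.4766, -0.2813, 0.05]
orientation: [2.961, 1.038, 0.006]
contact_force: [-0.9, -0.5, -0.8]
grip_width: 0.0486
```

```bash
python3 -c "
from h import *
go(.474,-.280,.0432,38.6,1)"
```

```text
t 25.5 p [ 0.4766 -0.2813  0.05  ] yaw 38.65 F [-0.9 -0.5 -0.8] w 0.0486 j [ 0.16  0.54  0.34  2.01 -0.3   0.63  1.37]
1 rows dp [-0.0026  0.0013 -0.0068] rot [ 0.0021  0.005  -0.0008]
```

send_rows:
  motion:
    - {"dp": [-0.002,0.001,-0.002],"rot": [0.001,0.003,0],"grip": 0.043}
    - {"dp": [0,0,-0.002],"rot": [0,0,0],"grip": 0.043}
    - {"dp": [0,0,-0.001],"rot": [0,0,0],"grip": 0.043}
    - {"dp": [0,0,0],"rot": [0,0,0],"grip": 0.043}

```text
clock: 26.0
tcp_pos: [0.4747, -0.2804, 0.045]
orientation: [2.963, 1.039, 0.003]
contact_force: [-0.3, 1.4, -1.3]
grip_width: 0.0488
```

send_rows:
  motion:
    - {"dp": [0,0,-0.001],"rot": [0,0,0],"grip": 0.043}

```text
clock: 26.12
tcp_pos: [0.4749, -0.2805, 0.0441]
orientation: [2.962, 1.039, 0.003]
contact_force: [-0.0, -0.5, -1.1]
grip_width: 0.0486
```

send_rows:
  motion:
    - {"dp": [-0.0005,0,-0.001],"rot": [0,0,0],"grip": 0.043}

```text
clock: 26.25
tcp_pos: [0.4745, -0.2805, 0.0432]
orientation: [2.962, 1.039, 0.004]
contact_force: [0.1, 0.2, 6.6]
grip_width: 0.0484
```

Contact. Release and rise.

send_rows:
  motion:
    - {"dp": [0,0,0],"rot": [0,0,0],"grip": 0.05}
    - {"dp": [0,0,0],"rot": [0,0,0],"grip": 0.055}
    - {"dp": [0,0,0],"rot": [0,0,0],"grip": 0.065}
    - {"dp": [0,0,0],"rot": [0,0,0],"grip": 0.078}
    - {"dp": [0,0,0],"rot": [0,0,0],"grip": 0.085}
    - {"dp": [0,0,0.02],"rot": [0,0,0],"grip": 0.085}
    - {"dp": [0,0,0.04],"rot": [0,0,0],"grip": 0.085}
    - {"dp": [0,0,0.05],"rot": [0,0,0],"grip": 0.085}
    - {"dp": [0,0,0.04],"rot": [0,0,0],"grip": 0.085}
    - {"dp": [0,0,0],"rot": [0,0,0],"grip": 0.085}

```text
clock: 27.5
tcp_pos: [0.4738, -0.2805, 0.1976]
orientation: [2.963, 1.038, 0.003]
contact_force: [-0.0, -0.6, -0.3]
grip_width: 0.0847
```

```bash
python3 -c "
from h import *
go(.6572,.1284,.16,94.9,13)
grab('wrist','w11.png')"
```

```text
t 27.5 p [ 0.4738 -0.2805  0.1976] yaw 38.62 F [-0.  -0.6 -0.3] w 0.0847 j [ 0.06  0.33  0.45  1.92 -0.17  0.93  1.26]
13 rows dp [ 0.0141  0.0315 -0.0029] rot [0.     0.0002 0.0756]
```

send_rows:
  motion:
    - {"dp": [0.014,0.031,0],"rot": [0,0,0.075],"grip": 0.085}
    - {"dp": [0.014,0.031,0],"rot": [0,0,0.075],"grip": 0.085}
    - {"dp": [0.014,0.031,0],"rot": [0,0,0.075],"grip": 0.085}
    - {"dp": [0.014,0.031,0],"rot": [0,0,0.075],"grip": 0.085}
    - {"dp": [0.014,0.031,0],"rot": [0,0,0.075],"grip": 0.085}
    - {"dp": [0.014,0.031,0],"rot": [0,0,0.075],"grip": 0.085}
    - {"dp": [0.014,0.031,0],"rot": [0,0,0.075],"grip": 0.085}
    - {"dp": [0.014,0.031,-0.005],"rot": [0,0,0.075],"grip": 0.085}
    - {"dp": [0.014,0.031,-0.005],"rot": [0,0,0.075],"grip": 0.085}
    - {"dp": [0.014,0.031,-0.005],"rot": [0,0,0.075],"grip": 0.085}
    - {"dp": [0.014,0.031,-0.005],"rot": [0,0,0.075],"grip": 0.085}
    - {"dp": [0.014,0.031,-0.005],"rot": [0,0,0.075],"grip": 0.085}
    - {"dp": [0.005,0.01,0],"rot": [0,0,0.03],"grip": 0.085}
    - {"dp": [0,0,0],"rot": [0,0,0],"grip": 0.085}

```text
clock: 29.3
tcp_pos: [0.6477, 0.1247, 0.1587]
orientation: [-2.125, -2.308, 0.022]
contact_force: [-0.7, -1.0, -0.2]
grip_width: 0.085
```

```bash
python3 -c "
from h import *
go(.6572,.1284,.08,94.9,4)"
```

```text
t 29.3 p [0.6477 0.1247 0.1587] yaw 94.71 F [-0.7 -1.  -0.2] w 0.085 j [-0.36  0.53  0.1   1.66 -0.06  0.97  1.42]
4 rows dp [ 0.0024  0.0009 -0.0197] rot [ 0.0019 -0.0032  0.0008]
```

send_rows:
  motion:
    - {"dp": [0.005,0.002,-0.02],"rot": [0.007,-0.013,0.003],"grip": 0.085}
    - {"dp": [0.005,0.002,-0.03],"rot": [0,0,0],"grip": 0.085}
    - {"dp": [0,0,-0.03],"rot": [0,0,0],"grip": 0.085}
    - {"dp": [0,0,-0.025],"rot": [0,0,0],"grip": 0.08}
    - {"dp": [0,0,0],"rot": [0,0,0],"grip": 0.075}

```text
clock: 29.92
tcp_pos: [0.658, 0.1189, 0.0533]
orientation: [2.135, 2.296, -0.003]
contact_force: [0.1, -0.7, -0.9]
grip_width: 0.075
```

```bash
python3 -c "
from h import *
go(.6572,.1284,.0035,94.9,4)"
```

```text
t 29.93 p [0.658  0.1189 0.0533] yaw 94.16 F [ 0.1 -0.7 -0.9] w 0.075 j [-0.34  0.66  0.09  1.7  -0.07  0.78  1.43]
4 rows dp [-0.0002  0.0024 -0.0124] rot [0.0014 0.0007 0.0032]
```

send_rows:
  motion:
    - {"dp": [0,0.008,0],"rot": [0.005,0.002,0.012],"grip": 0.075}
    - {"dp": [0,0.002,-0.01],"rot": [0,0,0],"grip": 0.075}
    - {"dp": [0,0,-0.01],"rot": [0,0,0],"grip": 0.075}
    - {"dp": [0,0,0],"rot": [0,0,0],"grip": 0.075}

```text
clock: 30.42
tcp_pos: [0.66, 0.1285, 0.0357]
orientation: [2.124, 2.309, 0.007]
contact_force: [-1.0, -0.2, 0.5]
grip_width: 0.0746
```

```bash
python3 -c "
from h import *
go(.6572,.1284,.0035,94.9,4)"
```

```text
t 30.43 p [0.66   0.1285 0.0357] yaw 94.78 F [-1.  -0.2  0.5] w 0.0746 j [-0.34  0.69  0.08  1.7  -0.08  0.75  1.43]
4 rows dp [-0.0007 -0.     -0.0081] rot [-0.0001  0.0014  0.0005]
```

send_rows:
  motion:
    - {"dp": [-0.002,0,-0.015],"rot": [0,0.004,0],"grip": 0.075}
    - {"dp": [0,0,-0.01],"rot": [0,0,0],"grip": 0.073}
    - {"dp": [0,0,-0.003],"rot": [0,0,0],"grip": 0.072}
    - {"dp": [0,0,0],"rot": [0,0,0],"grip": 0.07}

```text
clock: 30.92
tcp_pos: [0.6576, 0.1283, 0.0053]
orientation: [2.127, 2.312, 0.001]
contact_force: [-0.1, 0.2, -0.1]
grip_width: 0.0699
```

```bash
python3 -c "
from h import *
go(.6572,.1284,.0035,94.9,1)"
```

```text
t 30.93 p [0.6576 0.1283 0.0053] yaw 94.78 F [-0.1  0.2 -0.1] w 0.0699 j [-0.34  0.73  0.08  1.71 -0.08  0.7   1.43]
1 rows dp [-0.0004  0.0001 -0.0018] rot [-0.0002  0.0007  0.0021]
```

send_rows:
  motion:
    - {"dp": [0,0,-0.0015],"rot": [0,0,0.002],"grip": 0.068}
    - {"dp": [0,0,0],"rot": [0,0,0],"grip": 0.06}
    - {"dp": [0,0,0],"rot": [0,0,0],"grip": 0.055}
    - {"dp": [0,0,0],"rot": [0,0,0],"grip": 0.055}
    - {"dp": [0,0,0],"rot": [0,0,0],"grip": 0.055}
    - {"dp": [0,0,0.01],"rot": [0,0,0],"grip": 0.055}
    - {"dp": [0,0,0.03],"rot": [0,0,0],"grip": 0.055}
    - {"dp": [0,0,0.04],"rot": [0,0,0],"grip": 0.055}
    - {"dp": [0,0,0],"rot": [0,0,0],"grip": 0.055}
  grip_force: 40

```text
clock: 32.05
tcp_pos: [0.6581, 0.1283, 0.0883]
orientation: [2.124, 2.313, 0.003]
contact_force: [0.2, -0.4, -0.7]
grip_width: 0.0626
```

```bash
python3 -c "
from h import *
go(.4757,.2833,.08,95.2,6)"
```

```text
t 32.05 p [0.6581 0.1283 0.0883] yaw 94.89 F [ 0.2 -0.4 -0.7] w 0.0626 j [-0.35  0.62  0.09  1.68 -0.07  0.84  1.43]
6 rows dp [-0.0304  0.0258 -0.0014] rot [-0.0001  0.0003  0.0009]
```

send_rows:
  motion:
    - {"dp": [-0.025,0.021,0],"rot": [0,0,0],"grip": 0.055}
    - {"dp": [-0.03,0.025,0],"rot": [0,0,0],"grip": 0.055}
    - {"dp": [-0.03,0.025,0],"rot": [0,0,0],"grip": 0.055}
    - {"dp": [-0.03,0.025,0],"rot": [0,0,0],"grip": 0.055}
    - {"dp": [-0.03,0.025,0],"rot": [0,0,0],"grip": 0.055}
    - {"dp": [-0.025,0.021,0],"rot": [0,0,0],"grip": 0.055}
    - {"dp": [0,0,0],"rot": [0,0,0],"grip": 0.055}

```text
clock: 32.92
tcp_pos: [0.4802, 0.2719, 0.0864]
orientation: [2.125, 2.313, -0.003]
contact_force: [0.4, -0.5, -0.4]
grip_width: 0.062
```

```bash
python3 -c "
from h import *
go(.4757,.2833,.05,95.2,4)"
```

```text
t 32.92 p [0.4802 0.2719 0.0864] yaw 94.84 F [ 0.4 -0.5 -0.4] w 0.062 j [-0.69  0.46  0.07  1.98 -0.05  0.71  1.07]
4 rows dp [-0.0011  0.0028 -0.0091] rot [ 0.0005 -0.0002  0.0016]
```

send_rows:
  motion:
    - {"dp": [-0.002,0.006,-0.005],"rot": [0.002,0,0.006],"grip": 0.055}
    - {"dp": [-0.002,0.005,-0.015],"rot": [0,0,0],"grip": 0.055}
    - {"dp": [0,0,-0.015],"rot": [0,0,0],"grip": 0.055}
    - {"dp": [0,0,0],"rot": [0,0,0],"grip": 0.055}

```text
clock: 33.42
tcp_pos: [0.4774, 0.2809, 0.0478]
orientation: [2.122, 2.316, -0.003]
contact_force: [-0.1, 0.3, -1.2]
grip_width: 0.0626
```

```bash
python3 -c "
from h import *
go(.4757,.2833,.025,95.2,4)
f=grab('wrist','w12.png',scale=1.5)"
```

```text
t 33.42 p [0.4774 0.2809 0.0478] yaw 95.0 F [-0.1  0.3 -1.2] w 0.0626 j [-0.69  0.53  0.06  1.99 -0.05  0.63  1.06]
4 rows dp [-0.0004  0.0006 -0.0057] rot [ 0.0005 -0.0003  0.0009]
```

View pics/w12.png

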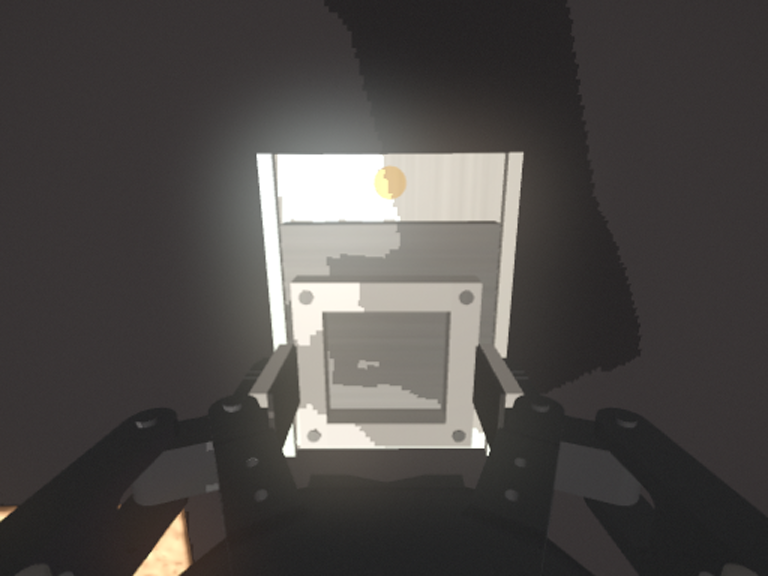

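```bash
python3 -c "
from h import *
f=load('wrist')
P=lambda p,z:pix(f,(np.array(p)+.5)/1.5-.5,z)[:,:2]
a=np.radians(5.2);u=np.array([np.cos(a),np.sin(a)]); v=np.array([-u[1],u[0]])
for nm,p,z,h in(('carrier',[(281,222.5),(500,222)],.014,.046),('channel',[(257,153),(523,152)],.010,.075)):
    X=P(p,z);d=X[1]-X[0]; print(nm,np.linalg.norm(d),np.degrees(np.arctan2(d[1],d[0])),X.mean(0)+h*u)
rect(f,'frame',[(291,283),(482,282),(472,449),(299,449)],.0609)
"
```

```text
carrier 0.0942770587022766 95.12696482976895 [0.47523391 0.28244123]
channel 0.11160514028031003 95.18088335174387 [0.4756795 0.2822991]
frame [0.4755 0.2804] edges [63.0, 64.4, 64.3, 64.1] ang [95.3, 5.3, -84.9, -175.9]
```

send_rows:
  motion:
    - {"dp": [0,0.002,-0.01],"rot": [0.002,-0.001,0.003],"grip": 0.055}
    - {"dp": [0,0,-0.015],"rot": [0,0,0],"grip": 0.055}
    - {"dp": [0,0,0],"rot": [0,0,0],"grip": 0.055}

```text
clock: 33.85
tcp_pos: [0.4784, 0.2829, 0.0219]
orientation: [2.12, 2.318, 0.003]
contact_force: [-0.0, -0.2, -0.6]
grip_width: 0.0622
```

```bash
python3 -c "
from h import *
go(.4776,.283,.0115,95.2,1)"
```

```text
t 33.85 p [0.4784 0.2829 0.0219] yaw 95.12 F [-0.  -0.2 -0.6] w 0.0622 j [-0.69  0.57  0.06  1.99 -0.06  0.58  1.06]
1 rows dp [-0.0008  0.0001 -0.0104] rot [-0.0011  0.0014  0.0013]
```

send_rows:
  motion:
    - {"dp": [-0.0007,0,-0.005],"rot": [-0.001,0.001,0.001],"grip": 0.055}
    - {"dp": [0,0,-0.003],"rot": [0,0,0],"grip": 0.055}
    - {"dp": [0,0,-0.001],"rot": [0,0,0],"grip": 0.055}
    - {"dp": [0,0,0],"rot": [0,0,0],"grip": 0.055}

```text
clock: 34.35
tcp_pos: [0.4781, 0.2831, 0.0127]
orientation: [2.118, 2.319, 0.002]
contact_force: [1.4, 0.3, -1.2]
grip_width: 0.0625
```

send_rows:
  motion:
    - {"dp": [0,0,-0.0008],"rot": [0,0,0],"grip": 0.055}

```text
clock: 34.48
tcp_pos: [0.4782, 0.2833, 0.0122]
orientation: [2.118, 2.319, 0.002]
contact_force: [-1.5, -1.5, 7.5]
grip_width: 0.0622
```

send_rows:
  motion:
    - {"dp": [0,0,0],"rot": [0,0,0],"grip": 0.066}
    - {"dp": [0,0,0],"rot": [0,0,0],"grip": 0.072}
    - {"dp": [0,0,0],"rot": [0,0,0],"grip": 0.076}
    - {"dp": [0,0,0.015],"rot": [0,0,0],"grip": 0.08}
    - {"dp": [0,0,0.03],"rot": [0,0,0],"grip": 0.085}
    - {"dp": [0,0,0.05],"rot": [0,0,0],"grip": 0.085}
    - {"dp": [0,0,0.05],"rot": [0,0,0],"grip": 0.085}
    - {"dp": [-0.01,0.03,0.02],"rot": [0,0,0],"grip": 0.085}
    - {"dp": [-0.02,0.04,0],"rot": [0,0,0],"grip": 0.085}
    - {"dp": [-0.02,0.04,0],"rot": [0,0,0],"grip": 0.085}
    - {"dp": [-0.02,0.04,0],"rot": [0,0,0],"grip": 0.085}
    - {"dp": [-0.02,0.04,0],"rot": [0,0,0],"grip": 0.085}
    - {"dp": [-0.02,0.04,0],"rot": [0,0,0],"grip": 0.085}
    - {"dp": [-0.02,0.04,0],"rot": [0,0,0],"grip": 0.085}
    - {"dp": [0,0,0],"rot": [0,0,0],"grip": 0.085}

```text
clock: 36.35
tcp_pos: [0.3442, 0.5602, 0.1974]
orientation: [-2.124, -2.314, -0.024]
contact_force: [-0.4, -0.0, 0.4]
grip_width: 0.0852
```

```bash
python3 -c "
from h import *
t=grab('top'); s=grab('side')
tile(t,[(156,227),(302,165),(363,222),(212,162)],'a.png')
a=cv2.imread('pics/a.png')
b=cv2.resize(s['img'][60:340,110:450,::-1],None,fx=.6,fy=.6)
# replace the mat tile by side picture
b=cv2.resize(s['img'][80:335,110:450,::-1],(400,300)); a[300:,400:]=b
cv2.imwrite('pics/final.png',a)"
```

```text
(no output)
```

View pics/final.png

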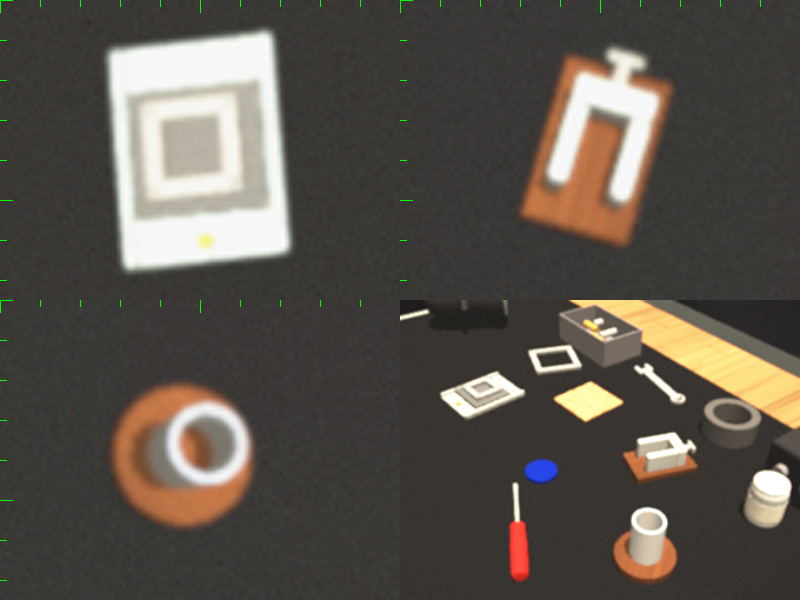

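```bash
python3 - <<'E'
from h import *
t=load("top"); cs=[(156,227),(302,165),(363,222)]
R=lambda n,k,p,z: rect(t,n,tpx(cs[k],k,p),z,1)
R("carrier",0,[(124,93),(260,80),(271,208),(135,220)],.014)
R("channel",0,[(109,48),(271,32),(290,252),(125,269)],.010)
R("frame",0,[(139,101),(238,92),(243,192),(148,200)],.024)
R("clamp",1,[(577,70),(660,94),(630,206),(548,185)],.05)
R("block",1,[(568,56),(672,85),(627,244),(521,215)],.014)
print("tube",pix(t,tpx(cs[2],2,[(207.5,444)]),.084),"seat",pix(t,tpx(cs[2],2,[(183,455)]),.014))
# refine: frame window (dark) centroid and outline in top picture
E
```

```text
carrier [0.4731 0.2835] edges [96.7, 89.1, 95.5, 88.9] ang [-85.6, -174.5, 94.3, 6.2]
channel [0.4739 0.2839] edges [116.1, 153.7, 116.0, 155.2] ang [-85.5, -174.6, 95.2, 5.5]
frame [0.4749 0.2847] edges [69.7, 68.9, 66.3, 68.8] ang [-85.8, -176.5, 94.0, 6.4]
clamp [ 0.6391 -0.1272] edges [59.3, 81.5, 57.3, 83.5] ang [-107.8, 162.8, 74.1, -15.8]
block [ 0.64   -0.1261] edges [76.6, 119.6, 76.5, 120.2] ang [-107.3, 162.0, 73.2, -18.0]
tube [[ 0.47207438 -0.27916659  0.084     ]] seat [[ 0.47143609 -0.27917777  0.014     ]]
```

```bash
python3 -c "
from bench import hand_in
print(hand_in())"
```

```text
the job is handed in; nothing more can be done
None
```

I parked the small gel frame on the cork mat. Then I put the clamp on the oblong block and the tube on the round seat, and last moved the frame from the mat to the carrier. Each was lowered in steps of about 1 mm until light contact (8 N or less) and then let go. The clock read about 36 s at hand-in, and the arm was clear of everything.

My last checks were on the top picture, with a look at the side picture:

| Piece | Offset from its rest's centre | Alignment |
|---|---|---|
| Small gel frame | about 1–2 mm | square within about 1° |
| Lens tube | about 1 mm | upright |
| Pipe clamp | about 1.5 mm | lengthwise along the block, within about 1° |

- **Accuracy:** these offsets are within the calibration's 2 mm. The top and wrist cameras disagreed by a steady 1–2 mm; I set down by the wrist camera. Edges read off the blurred top picture came out up to 6 mm too long, so the last few tenths are uncertain.
- **Pieces to leave alone:** nothing touched the glass disc, the large frame or the tin, and they looked in place in the side picture. I did not measure them again.

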